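Lift the set balm tin with a spatula and put it on the crate shelf

ROBOT

A 6-joint arm with a two-finger parallel gripper is mounted at the origin on the work surface. World frame = base frame: x ahead of the robot, y to its left, z up, the work surface at z = 0. Lengths are in m, angles in rad, forces in N, time in s.
With the tool pointing down it reaches from about 0.375 to 0.9 m from the base axis. Payload 3.1 kg.
Tool frame: the origin (TCP) lies at the very end of the fingers, on their centre line; the grasp point (between the pads) lies 19 mm behind it; z points along the fingers, y is the direction in which the jaws open and shut (so a half turn about z gives the same grasp; the last joint's range is limited). The gripper opens to 85 mm and grips with 20 to 120 N. Pads are 22 mm wide; open, the fingers measure 114 mm over their backs; the gripper's body (76 mm by 85 mm) begins 54 mm behind the grasp point. The pads swing forward as they close: fully open they stand 13 mm farther back than shut.
Start: joints at [-1.466, 0.527, 1.433, -0, 1.181, -0.178], TCP at [0.175, -0.6, 0.231] pointing down, gripper open.
Joint ranges: [-3.08, 3.08], [-0.75, 2.2], [0.22, 2.44], [-1.43, 4.57], [0, 2.65], [-2.85, 2.85]. Speed limits (rad/s): [2.79, 2.79, 3.14, 3.14, 3.14, 3.14].

INTERFACE

Orientations are given as a unit quaternion [x, y, z, w].
In Python, from station import manip gives the robot as it stands. The module is installed in compiled form; this text tells all that it offers.
- The arm moves only by the tool send_rows, never from a script. Its argument "commands" is a list of rows, each an object with "delta_pos": the shift along the world's x, y, z in cm, a list of three; "yaw": the turn about the world's z in rad. A call has 1 to 10 rows; each row shifts and turns the pose as measured when the row begins; what a row does not reach is not made up. A row lasts 1/8 s, in which the tool goes at most 62.5 mm and 10.7 degrees, less where a joint would pass 70% of its speed; a pose out of reach is approached as far as the arm can. A call is refused whole if a number of a shift passes 6.25 or a number of a turn 0.188, either way. A call with a gripper value outside its range is refused whole. "grip" is the closure, from -1 (fully open) to 1 (shut), set as the call begins (left out, the last holds). The fingers move at their own pace and stop on an object; "force" is the grip in N (left out, the last holds). Time passes only in rows, so rows that do not move let the fingers close. It gives the time, the measured TCP pose, the force and the opening at its end, in the units of the state.
- manip.sense(): the state, without advancing time (a new reading comes with each control period).
- manip.snapshot(name): name is "scene" or "top" or "wrist"; returns the picture (480x640x3 uint8, blue, green, red); there is no depth.
- manip.get_calibration(name): a dict with "fx", "fy", "cx", "cy" (pixels), "world_to_cam" (4x4, takes a point from world to camera coordinates); the wrist camera has in their place "mount" (4x4, takes a point from camera to tool coordinates, whose origin is the TCP and whose axes are the flange's). Camera axes: x right, y down, z forward; pixel columns grow to the right and rows downward; lengths in m; the calibration is good to about 2 mm. A picture is of the moment at which its call begins: read the wrist's pose just before it. get_calibration takes no time and is no camera call.
- manip.sign_off(): hands the job in, once; it reports no verdict.
The state is a dict: "t": time; "q": joint angles; "qd": joint speeds; "tau": joint torques, N m; "tcp_pos": TCP position; "tool_rot": TCP orientation; "force": force on the tool from outside, world axes, zero at the start; "ft_torque": the same for the moment, N m; "finger_gap": opening from 0.0 (shut) to 1.0 (fully open).
Only numpy, scipy, OpenCV 4.12 (cv2) and the standard library are available. Lean on these libraries where they do the work, as an engineer would, in place of code of your own. Each camera call takes 0.05 s, during which the arm holds its last target. There are 200 camera calls.

TASK

The big flat balm tin on the wooden board must not be touched by the gripper: with the cranked spatula, slide the blade under it against the board's ledge, lift it clear on the blade, and set it down gently, right side up, in the middle of the top of the crate, between the things standing at its two ends. Draw the blade out from under it and lay the spatula down flat on the table, standing on its foot as at the start. Leave the cup, the small tin, the nail clipper, the thermometer case and the bottle where they are.

Things in the scene. Friction and masses are not known exactly. Their poses are not given: they have to be found in the camera images.
- spatula: Steel spatula with dark wooden handle, 140 g, loose, lying level on its blade and a foot. Origin: centre of the blade's underside; +x to the blade's front edge, z up. Blade flat, 90 (x) by 80 mm (y), 2 mm thick; from its back edge a 36 mm wide neck slopes up to the handle. Foot: 14 mm pin at x = -205 mm, from the handle down to the level of the blade's underside.
- spatula_grip (a point): Where to grip the spatula: centre of the handle's section, at x = -130 mm and 40 mm above the blade's underside. Same axes as the spatula. The handle is a straight bar along x, from x = -65 to -215 mm, 18 mm wide (y), 22 mm high, its underside 29 mm above the blade's underside.
- spatula_tip (a point): The middle of the blade's front edge, at its underside (x = +45 mm in the spatula's frame). Same axes as the spatula. The tin does not slide on the blade by itself at tilts under 25 degrees; with the blade dipped about 20 degrees and the tin's front edge resting on the surface, the blade draws out from under it.
- tin: Large round flat aluminium balm tin, closed, 94 mm across, 20 mm high, 70 to 140 g, loose on the board. Origin: centre of its underside. Its flat base is 68 mm across; from there the underside is bevelled outward and up, reaching the full 94 mm width 5 mm above the base, so that a tilted thin blade can wedge in below the edge.
- tin_center (a point): Centre of the large tin, 10 mm above its underside.
- board: Fixed light-wood board, 180 (x) by 230 mm (y), 10 mm thick. Origin: centre of its underside; +x points to the edge with the ledge, z up. The ledge runs along the whole +x edge, its inner face at x = +76 mm, 14 mm higher than the board's surface: it keeps the tin from being pushed off.
- board_ledge (a point): Middle of the foot of the ledge's inner face, on the board's surface. Same axes as the board.
- crate: Fixed green-painted wooden crate standing on its side as a shelf, 200 mm deep (x), 360 mm long (y), 180 mm high, flat top without a rim, open on its -x face, which looks towards the board; a blue tilt-out bin leans up to 42 mm out of it, lower than 150 mm. Origin: centre of its underside, z up.
- crate_top (a point): Centre of the crate's flat top, 180 mm above the table. Same axes as the crate.
- cup: Bystander: white plastic measuring cup, 68 mm across, 60 mm high, with a short tab handle, standing at one end of the crate's top. Origin: centre of its underside.
- small_tin: Bystander: small round aluminium tin, 54 mm across, 18 mm high, at the other end of the crate's top. Origin: centre of its underside.
- clipper: Bystander: steel nail clipper, 62 by 13 by 14 mm, lying on the board beside the large tin. Origin: centre of its underside.
- case: Bystander: white hard case of a glass thermometer, 120 by 26 by 16 mm, on the table near the robot. Origin: centre of its underside.
- bottle: Bystander: amber bottle, 60 mm across, 150 mm high, on the table beyond the crate's corner. Origin: centre of its underside.

How it is judged:
By the outcome, as a careful person would: the job done as asked, in the order asked, and still so for the second after the job is handed in, with the robot touching nothing.
It also fails if it takes over 72 s, if anything falls off the work surface, if the arm or the gripper's body presses on something with over 40 N, if the wrist force passes 120 N, or if a joint passes its speed limit or range.

## Working session

There is one attempt and no reset: what is moved stays moved. The work goes in short steps, Python scripts to look and compute and a tool call to move; the robot and the scene stay as the last step left them, time stands still between calls to the robot, and variables do not carry over. Pictures are saved under pics/ and viewed, about 8 in all and at most 12, crops included, and the job is handed in when it is done.

Besides the shell and the picture viewer there is one more tool, called after ">>>" as name(argument=value, ...) on one line, values as JSON. send_rows: Moves the arm, as the interface text tells. Its arguments: {"type":"object","properties":{"commands":{"type":"array","items":{"type":"object","properties":{"delta_pos":{"type":"array","items":{"type":"number"}},"yaw":{"type":"number"}}}},"grip":{"type":"number"},"force":{"type":"number"}},"required":["commands"]}

```bash
mkdir -p pics
cat > h.py <<'E'
import numpy as np, cv2
from station import manip
def cal(n):
    c=manip.get_calibration(n); return np.array([[c['fx'],0,c['cx']],[0,c['fy'],c['cy']],[0,0,1.]]),c
def w2c(n,s=None):
    K,c=cal(n)
    if 'world_to_cam' in c: return K,np.array(c['world_to_cam'])
    from scipy.spatial.transform import Rotation as R
    T=np.eye(4);T[:3,:3]=R.from_quat(s['tool_rot']).as_matrix();T[:3,3]=s['tcp_pos']
    return K,np.linalg.inv(T@np.array(c['mount']))
def ray(K,W,uv,z):
    C=np.linalg.inv(W); d=C[:3,:3]@np.linalg.solve(K,[uv[0],uv[1],1.]); o=C[:3,3]
    return o+d*(z-o[2])/d[2]
def proj(K,W,p):
    q=K@(W[:3,:3]@np.asarray(p,float)+W[:3,3]); return q[:2]/q[2]
E
python3 - <<'E'
from h import *
s=manip.sense(); print(s)
a=[manip.snapshot(n) for n in('scene','top')]
for n,i in zip(('scene','top'),a):
    cv2.imwrite(f'pics/{n}0.png',i); K,W=w2c(n); print(n,K[0,0],np.linalg.inv(W)[:3].round(3).tolist())
print(manip.get_calibration('wrist'))
E
```

```text
{'t': 0.0, 'q': array([-1.46549291e+00,  5.28473407e-01,  1.43390985e+00,  1.01523212e-05,
        1.18137931e+00, -1.78486644e-01]), 'qd': array([ 0.0001722 ,  0.00033175, -0.00181461, -0.00051279,  0.00063392,
        0.00038982]), 'tau': array([ 2.68511103e-04, -4.42349696e+01, -1.78027314e+01, -1.97132949e-04,
        8.37496365e-03, -1.98491148e-05]), 'tcp_pos': array([ 0.17496033, -0.59926777,  0.23032676]), 'tool_rot': array([ 9.89949470e-01,  1.41417359e-01,  4.43823109e-05, -1.08405817e-03]), 'force': array([ 0.51919725, -0.39228194,  0.30934824]), 'ft_torque': array([ 0.07388435, -0.01181013, -0.00138506]), 'finger_gap': 0.9991103807081494}
scene 542.626905708615 [[-0.88, 0.324, -0.348, 0.962], [0.475, 0.627, -0.618, 0.728], [0.018, -0.709, -0.705, 0.915]]
top 478.38760356608293 [[-0.015, -0.997, 0.081, 0.524], [-1.0, 0.015, -0.007, 0.034], [0.006, -0.081, -0.997, 1.152]]
{'fx': 409.2444524499244, 'fy': 409.2444524499244, 'cx': 320.2854733679796, 'cy': 234.81075877674186, 'mount': array([[-9.31247202e-04, -9.47492691e-01, -3.19776068e-01,
         8.18678319e-02],
       [ 9.99999470e-01, -1.02310637e-03,  1.19268158e-04,
         1.02908194e-03],
       [-4.40170641e-04, -3.19775788e-01,  9.47493141e-01,
        -1.43063399e-01],
       [ 0.00000000e+00,  0.00000000e+00,  0.00000000e+00,
         1.00000000e+00]])}
```

View pics/top0.png

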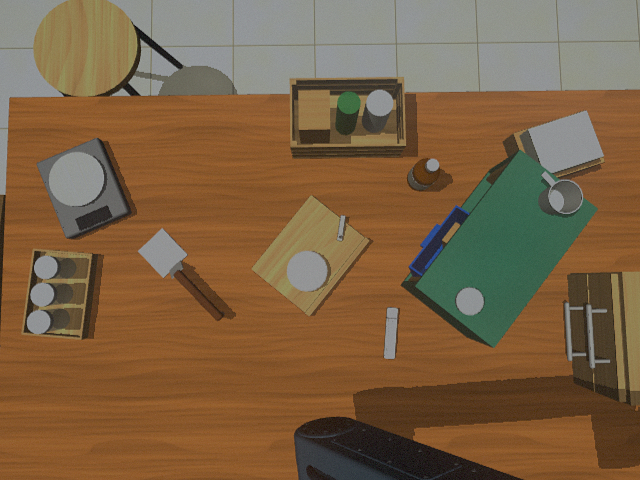

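View pics/scene0.png

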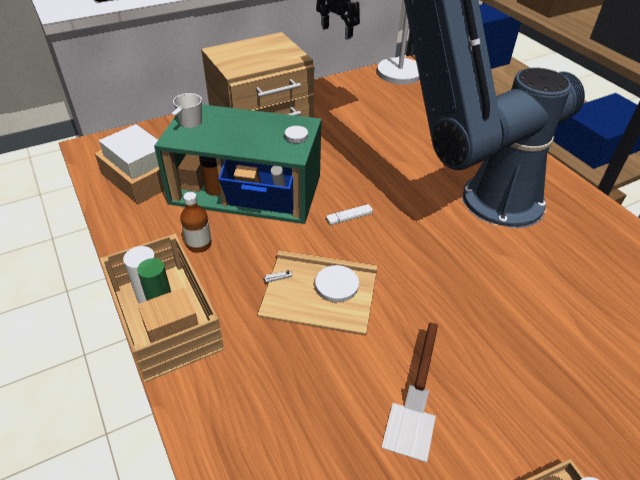

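```bash
cat > m1.py <<'E'
from h import *
i=cv2.imread('pics/top0.png'); K,W=w2c('top'); hsv=cv2.cvtColor(i,cv2.COLOR_BGR2HSV)
def box(mask,roi,z,name):
    m=np.zeros_like(mask); x0,y0,x1,y1=roi; m[y0:y1,x0:x1]=mask[y0:y1,x0:x1]
    c=max(cv2.findContours(m,cv2.RETR_EXTERNAL,cv2.CHAIN_APPROX_NONE)[0],key=cv2.contourArea)
    h=cv2.convexHull(c)[:,0]; P=np.array([ray(K,W,p,z)[:2] for p in h],np.float32)
    r=cv2.minAreaRect(P*1000); b=cv2.boxPoints(r)
    print(name,'ctr',np.round(r[0],1),'size',np.round(r[1],1),'corners',b.round(0).tolist(),'area px',cv2.contourArea(c)); return P
g=lambda sm,vm:((hsv[...,1]<sm)&(hsv[...,2]>vm)).astype(np.uint8)*255
H,S,V=cv2.split(hsv)
box(g(60,120),(125,215,200,290),.002,'blade')
box(g(60,120),(280,245,335,297),.030,'tin')
box(g(60,120),(330,205,350,245),.024,'clipper')
box(g(60,120),(375,300,405,365),.016,'case')
box(g(60,120),(450,285,490,320),.198,'smalltin')
box(g(60,110),(535,165,590,222),.24,'cup')
box(((H>60)&(H<95)&(S>90)).astype(np.uint8)*255,(400,140,610,360),.18,'crate')
box(((V<120)&(H<12)).astype(np.uint8)*255,(170,262,240,322),.051,'handle')
box(((H>12)&(S<150)&(V>120)).astype(np.uint8)*255,(245,190,380,320),.010,'board')
for p in [(312,197),(370,240),(310,315),(252,268)]: print(ray(K,W,p,.012).round(3))
E
python3 m1.py
python3 - <<'E'
import cv2
i=cv2.imread('pics/top0.png')
a=cv2.resize(i[185:325,240:380],None,fx=4,fy=4);b=cv2.resize(i[215:330,130:245],(560,560))
cv2.imwrite('pics/c1.png',cv2.hconcat([a,b])[:, :1120]); cv2.imwrite('pics/c1.png',cv2.resize(cv2.hconcat([a,b]),(800,400)))
E
```

```text
blade ctr [593.7 414.2] size [89.5 80. ] corners [[534.0, 412.0], [589.0, 354.0], [654.0, 416.0], [599.0, 474.0]] area px 1171.5
tin ctr [543.6  65.9] size [93.6 93.5] corners [[496.0, 20.0], [590.0, 19.0], [591.0, 112.0], [497.0, 113.0]] area px 1245.0
clipper ctr [645.1 -15.1] size [11.1 59.7] corners [[615.0, -16.0], [674.0, -25.0], [675.0, -14.0], [616.0, -5.0]] area px 68.5
case ctr [ 395.7 -127.6] size [ 24.7 117.7] corners [[336.0, -134.0], [453.0, -145.0], [455.0, -121.0], [338.0, -110.0]] area px 477.0
smalltin ctr [ 476.2 -260.4] size [53.7 51.2] corners [[450.0, -287.0], [501.0, -288.0], [502.0, -234.0], [451.0, -233.0]] area px 549.0
cup ctr [ 688.5 -438. ] size [91.1 66.5] corners [[636.0, -417.0], [652.0, -481.0], [741.0, -459.0], [725.0, -395.0]] area px 974.5
crate ctr [ 591.5 -337.4] size [222.5 358.8] corners [[382.0, -310.0], [660.0, -537.0], [801.0, -365.0], [523.0, -138.0]] area px 15835.0
handle ctr [539.5 355.8] size [26.7 23.4] corners [[522.0, 353.0], [540.0, 338.0], [557.0, 358.0], [539.0, 374.0]] area px 17.0
board ctr [587.4  56.1] size [179.8 243.2] corners [[436.0, 64.0], [624.0, -91.0], [738.0, 48.0], [551.0, 203.0]] area px 7003.5
[0.721 0.052 0.012]
[ 0.615 -0.085  0.012]
[0.44  0.061 0.012]
[0.553 0.197 0.012]
```

View pics/c1.png

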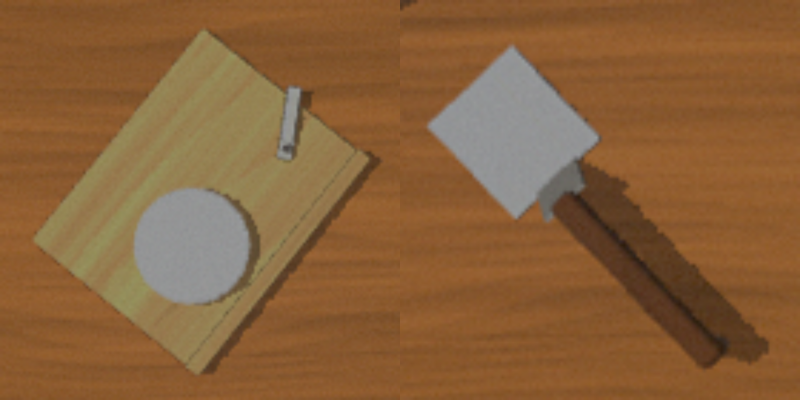

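>>> send_rows(commands=[{"delta_pos": [2.5,5,1.5],"yaw": 0.18},{"delta_pos": [2.5,5,1.5],"yaw": 0.18},{"delta_pos": [2.5,5,1.5],"yaw": 0.18},{"delta_pos": [2.5,5,1.5],"yaw": 0.18},{"delta_pos": [2.5,5,1.5],"yaw": 0.18},{"delta_pos": [2.5,5,1.5],"yaw": 0.18},{"delta_pos": [2.5,5,1],"yaw": 0.18},{"delta_pos": [2.5,5,0],"yaw": 0.18},{"delta_pos": [2.5,5,0],"yaw": 0.18},{"delta_pos": [2.5,5,0],"yaw": 0.18}], grip=-1, force=60)

```text
t: 1.35
tcp_pos: [0.4276, -0.0856, 0.3296]
tool_rot: [0.483, 0.876, -0.001, -0.001]
force: [0.9, -1.3, 1.1]
finger_gap: 1.005
```

>>> send_rows(commands=[{"delta_pos": [0.7,4.1,-0.5],"yaw": 0.176},{"delta_pos": [0.7,4.1,-0.5],"yaw": 0.176},{"delta_pos": [0.7,4.1,-0.5],"yaw": 0.176},{"delta_pos": [0.7,4.1,-0.5],"yaw": 0.176},{"delta_pos": [0.7,4.1,-1],"yaw": 0.176},{"delta_pos": [0.7,4.1,-2],"yaw": 0.176},{"delta_pos": [0.7,4.1,-2],"yaw": 0.176},{"delta_pos": [0.7,4.0,-2],"yaw": 0.176},{"delta_pos": [0.7,3.8,-2],"yaw": 0.176},{"delta_pos": [0,0,0],"yaw": 0}])

```text
t: 2.6
tcp_pos: [0.4905, 0.2952, 0.2134]
tool_rot: [-0.313, 0.95, -0.001, -0.002]
force: [-0.6, -0.2, 0.3]
finger_gap: 1.004
```

Run:
```python
from h import *
s=manip.sense(); i=manip.snapshot('wrist'); cv2.imwrite('pics/w1.png',i)
print(s['tcp_pos'],2*np.arctan2(s['tool_rot'][1],s['tool_rot'][0]),s['q'])
K,W=w2c('wrist',s); a=np.radians(43.6); u=np.array([np.cos(a),np.sin(a)]);v=np.array([-u[1],u[0]])
for x,y,z in[(-.065,0,.051),(-.215,0,.051),(-.13,0,.051),(-.045,.04,.002),(-.045,-.04,.002)]:
    p=np.r_[np.array([.5937,.4142])+x*u+y*v,z]; print(x,y,p.round(3),proj(K,W,p).round(0))
h=cv2.cvtColor(i,cv2.COLOR_BGR2HSV)
```

```text
[0.49049007 0.29517829 0.21336002] 3.7789053538637396 [ 0.34812837  0.47989801  1.58331641 -0.00326066  1.0815165  -1.85844366]
-0.065 0 [0.547 0.369 0.051] [353. 314.]
-0.215 0 [0.438 0.266 0.051] [333. 132.]
-0.13 0 [0.5   0.325 0.051] [345. 242.]
-0.045 0.04 [0.534 0.412 0.002] [393. 302.]
-0.045 -0.04 [0.589 0.354 0.002] [311. 312.]
```

View pics/w1.png

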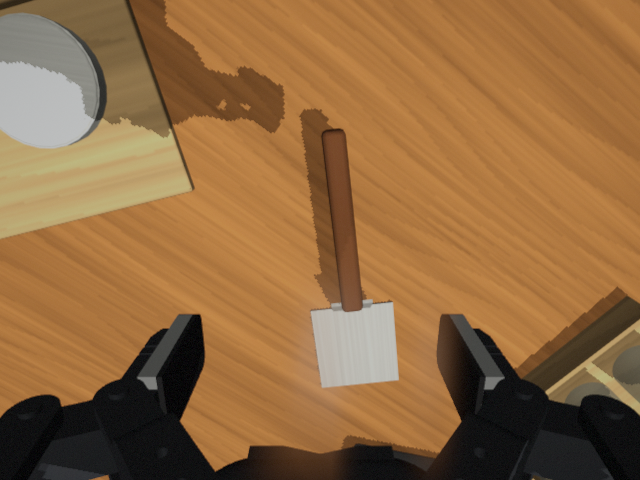

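>>> send_rows(commands=[{"delta_pos": [0.45,1.45,-1],"yaw": 0.062},{"delta_pos": [0.45,1.45,-4.5],"yaw": 0.062},{"delta_pos": [0,0,-5],"yaw": 0},{"delta_pos": [0,0,-4],"yaw": 0},{"delta_pos": [0,0,-2],"yaw": 0},{"delta_pos": [0,0,0],"yaw": 0}])

```text
t: 3.4
tcp_pos: [0.5031, 0.3178, 0.0503]
tool_rot: [-0.366, 0.931, -0.003, 0.003]
force: [0.1, -0.8, 0.5]
finger_gap: 0.997
```

>>> send_rows(commands=[{"delta_pos": [-0.3,0.7,-1.2],"yaw": 0.012},{"delta_pos": [0,0,-1.2],"yaw": 0},{"delta_pos": [0,0,-0.5],"yaw": 0},{"delta_pos": [0,0,0],"yaw": 0}])

```text
t: 3.9
tcp_pos: [0.5023, 0.3252, 0.0231]
tool_rot: [-0.371, 0.929, -0.003, 0.006]
force: [0.6, 0.5, 0.3]
finger_gap: 0.998
```

>>> send_rows(commands=[{"delta_pos": [-0.1,0,-0.2],"yaw": 0},{"delta_pos": [0,0,0],"yaw": 0},{"delta_pos": [0,0,0],"yaw": 0},{"delta_pos": [0,0,0],"yaw": 0},{"delta_pos": [0,0,0],"yaw": 0},{"delta_pos": [0,0,0],"yaw": 0}], grip=1, force=100)

```text
t: 4.65
tcp_pos: [0.5019, 0.3255, 0.022]
tool_rot: [-0.371, 0.929, -0.003, 0.007]
force: [0.4, -0.1, 0.4]
finger_gap: 0.192
```

>>> send_rows(commands=[{"delta_pos": [0,0,2],"yaw": 0},{"delta_pos": [0,0,3],"yaw": 0},{"delta_pos": [0.5,0,4],"yaw": 0},{"delta_pos": [1.2,-0.4,4],"yaw": -0.15},{"delta_pos": [1.2,-0.4,1],"yaw": -0.15},{"delta_pos": [1.2,-0.4,0],"yaw": -0.15},{"delta_pos": [1.2,-0.4,0],"yaw": -0.15},{"delta_pos": [1.2,-0.4,0],"yaw": -0.15},{"delta_pos": [1.2,-0.4,0],"yaw": -0.15},{"delta_pos": [1.2,-0.4,0],"yaw": -0.15}])

```text
t: 5.9
tcp_pos: [0.5867, 0.2946, 0.1625]
tool_rot: [0.161, 0.987, -0.004, -0.002]
force: [-0.6, -0.3, -1.9]
finger_gap: 0.197
```

>>> send_rows(commands=[{"delta_pos": [1.2,-0.4,0],"yaw": -0.15},{"delta_pos": [1.2,-0.4,0],"yaw": -0.15},{"delta_pos": [1.2,-0.4,0],"yaw": -0.15},{"delta_pos": [1.2,-0.4,0],"yaw": -0.15},{"delta_pos": [1.2,-0.4,0],"yaw": -0.15},{"delta_pos": [1.2,-0.4,0],"yaw": -0.15},{"delta_pos": [1.2,-0.4,0],"yaw": -0.15},{"delta_pos": [1.2,-0.4,0],"yaw": -0.15},{"delta_pos": [1.2,-0.4,0],"yaw": -0.15},{"delta_pos": [1,-0.3,0],"yaw": -0.15}])

```text
t: 7.15
tcp_pos: [0.7023, 0.2527, 0.1545]
tool_rot: [0.806, 0.591, -0.004, -0.011]
force: [-1.1, -0.3, -0.8]
finger_gap: 0.191
```

>>> send_rows(commands=[{"delta_pos": [0.2,0.6,-2],"yaw": -0.14},{"delta_pos": [0.1,0.5,-2],"yaw": -0.13},{"delta_pos": [0,0,-1],"yaw": -0.1},{"delta_pos": [0,0,0],"yaw": 0}])

```text
t: 7.65
tcp_pos: [0.7046, 0.2627, 0.1002]
tool_rot: [0.904, 0.426, -0.004, -0.012]
force: [-0.7, -0.0, -1.2]
finger_gap: 0.193
```

Run:
```python
from h import *
s=manip.sense(); i=manip.snapshot('scene');j=manip.snapshot('top'); cv2.imwrite('pics/s1.png',i); cv2.imwrite('pics/t1.png',j)
print(s['tcp_pos'],2*np.arctan2(s['tool_rot'][1],s['tool_rot'][0]),s['tool_rot'],s['t'])
a=cv2.resize(i[180:460,240:520],(400,400),interpolation=cv2.INTER_CUBIC); b=cv2.resize(j[150:330,220:400],(400,400),interpolation=cv2.INTER_CUBIC)
cv2.imwrite('pics/c2.png',cv2.hconcat([a,b]))
```

```text
[0.70462252 0.26271221 0.10017154] 0.8810850389294261 [ 0.90445009  0.42639708 -0.00380913 -0.01187672] 7.65
```

View pics/c2.png

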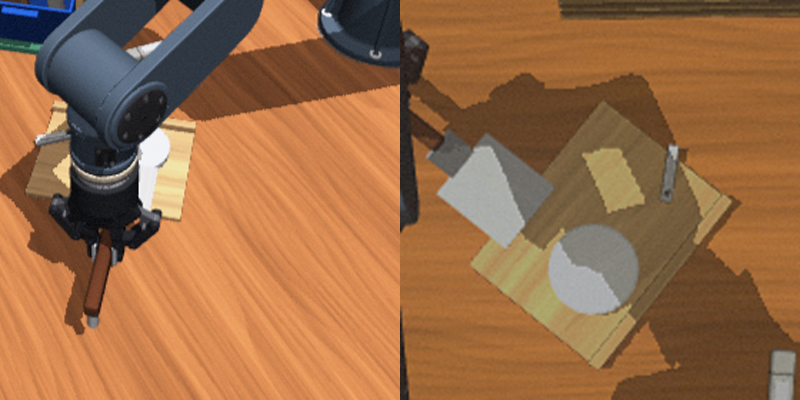

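>>> send_rows(commands=[{"delta_pos": [0,0,-2.5],"yaw": 0},{"delta_pos": [0,0,-2],"yaw": 0},{"delta_pos": [0,0,-0.6],"yaw": 0},{"delta_pos": [0,0,0],"yaw": 0},{"delta_pos": [0,0,0],"yaw": 0}])

```text
t: 8.38
tcp_pos: [0.7084, 0.2634, 0.0531]
tool_rot: [0.904, 0.428, 0.001, -0.011]
force: [-0.3, -0.7, -1.1]
finger_gap: 0.195
```

>>> send_rows(commands=[{"delta_pos": [-0.2,0,-0.8],"yaw": 0},{"delta_pos": [0,0,-0.4],"yaw": 0},{"delta_pos": [0,0,0],"yaw": 0}])

```text
t: 8.75
tcp_pos: [0.7071, 0.2636, 0.0419]
tool_rot: [0.904, 0.428, 0.002, -0.01]
force: [0.4, -0.1, -1.2]
finger_gap: 0.194
```

>>> send_rows(commands=[{"delta_pos": [-0.1,0,-0.5],"yaw": 0},{"delta_pos": [0,0,0],"yaw": 0}])

```text
t: 9.0
tcp_pos: [0.706, 0.2636, 0.0365]
tool_rot: [0.904, 0.428, 0.002, -0.01]
force: [0.4, 0.1, -1.9]
finger_gap: 0.193
```

>>> send_rows(commands=[{"delta_pos": [-0.1,0,-0.3],"yaw": 0},{"delta_pos": [0,0,0],"yaw": 0}])

```text
t: 9.25
tcp_pos: [0.7057, 0.2636, 0.0344]
tool_rot: [0.903, 0.429, 0.003, -0.01]
force: [-0.7, -1.3, 1.1]
finger_gap: 0.196
```

>>> send_rows(commands=[{"delta_pos": [0,0,-0.2],"yaw": 0},{"delta_pos": [0,0,0],"yaw": 0}])

```text
t: 9.5
tcp_pos: [0.706, 0.2637, 0.0336]
tool_rot: [0.903, 0.429, 0.003, -0.01]
force: [-1.4, 0.3, 2.4]
finger_gap: 0.195
```

>>> send_rows(commands=[{"delta_pos": [-0.95,-1.16,-0.05],"yaw": 0},{"delta_pos": [-0.95,-1.16,-0.05],"yaw": 0},{"delta_pos": [-0.64,-0.77,-0.05],"yaw": 0}])

```text
t: 9.88
tcp_pos: [0.6837, 0.2343, 0.0349]
tool_rot: [0.903, 0.429, 0.008, -0.009]
force: [0.9, 3.2, 3.0]
finger_gap: 0.194
```

>>> send_rows(commands=[{"delta_pos": [-0.64,-0.77,-0.05],"yaw": 0},{"delta_pos": [-0.64,-0.77,-0.05],"yaw": 0}])

```text
t: 10.12
tcp_pos: [0.6716, 0.2185, 0.0349]
tool_rot: [0.903, 0.429, 0.01, -0.009]
force: [3.2, 3.5, 5.2]
finger_gap: 0.188
```

>>> send_rows(commands=[{"delta_pos": [-0.64,-0.77,-0.08],"yaw": 0},{"delta_pos": [-0.64,-0.77,-0.08],"yaw": 0}])

```text
t: 10.38
tcp_pos: [0.66, 0.2029, 0.0348]
tool_rot: [0.903, 0.428, 0.013, -0.009]
force: [3.1, 3.1, 7.2]
finger_gap: 0.194
```

Run:
```python
from h import *
s=manip.sense(); i=manip.snapshot('scene');j=manip.snapshot('top');w=manip.snapshot('wrist')
print(s['tcp_pos'],2*np.arctan2(s['tool_rot'][1],s['tool_rot'][0]),s['force'],s['t'])
cv2.imwrite('pics/s2.png',i); cv2.imwrite('pics/t2.png',j)
a=cv2.resize(i[200:400,240:440],(400,400),interpolation=cv2.INTER_CUBIC); b=cv2.resize(j[200:320,240:360],(400,400),interpolation=cv2.INTER_CUBIC)
c=cv2.resize(w,(400,300))
o=np.zeros((600,800,3),np.uint8); o[:300,:400]=c; o[300:,:400]=a[:300]; o[:400,400:]=b
cv2.imwrite('pics/c3.png',o)
```

```text
[0.65996304 0.20286282 0.03484862] 0.8854744979901134 [3.12409245 3.09227039 7.15532306] 10.375
```

View pics/c3.png

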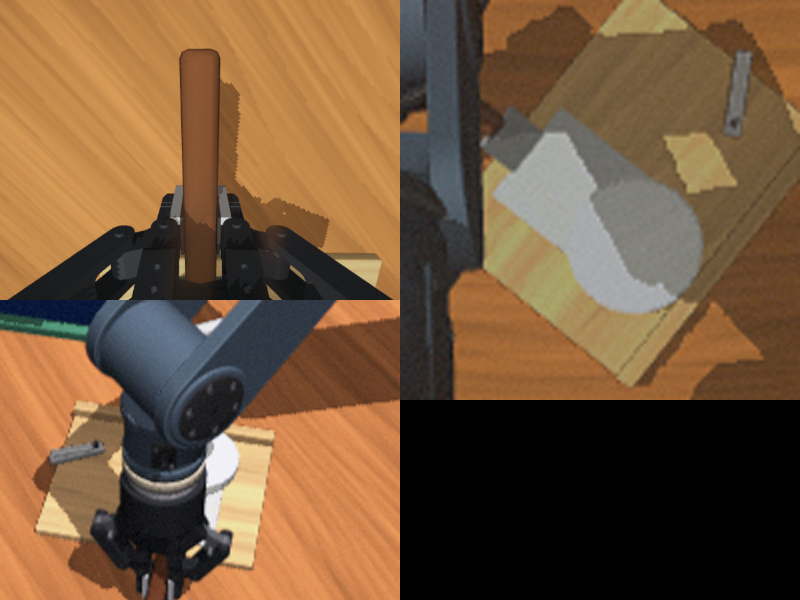

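>>> send_rows(commands=[{"delta_pos": [-0.64,-0.77,-0.03],"yaw": 0},{"delta_pos": [-0.64,-0.77,-0.03],"yaw": 0},{"delta_pos": [-0.64,-0.77,-0.03],"yaw": 0}])

```text
t: 10.9
tcp_pos: [0.6434, 0.1796, 0.0365]
tool_rot: [0.904, 0.428, 0.017, -0.008]
force: [4.1, 3.5, 7.6]
finger_gap: 0.19
```

>>> send_rows(commands=[{"delta_pos": [-0.64,-0.77,-0.03],"yaw": 0},{"delta_pos": [-0.64,-0.77,-0.03],"yaw": 0}])

```text
t: 11.15
tcp_pos: [0.633, 0.1645, 0.0378]
tool_rot: [0.904, 0.427, 0.02, -0.007]
force: [4.2, 4.0, 6.0]
finger_gap: 0.191
```

>>> send_rows(commands=[{"delta_pos": [-0.45,-0.55,-0.1],"yaw": 0},{"delta_pos": [-0.45,-0.55,-0.1],"yaw": 0}])

```text
t: 11.4
tcp_pos: [0.627, 0.154, 0.0382]
tool_rot: [0.904, 0.426, 0.025, -0.007]
force: [3.3, 1.1, 2.6]
finger_gap: 0.194
```

```bash
cat > tin.py <<'E'
from h import *
s=manip.sense(); j=manip.snapshot('top')
import sys; n=sys.argv[1]
cv2.imwrite(f'pics/t{n}.png',j); print(s['tcp_pos'],s['tool_rot'].round(4),s['force'],s['t'])
b=cv2.resize(j[200:320,240:360],(480,480),interpolation=cv2.INTER_CUBIC)
cv2.imwrite(f'pics/c{n}.png',b)
E
python3 tin.py 4
```

```text
[0.62701927 0.15397752 0.03818528] [ 0.9043  0.4262  0.0248 -0.0068] [3.25026575 1.05691595 2.64130097] 11.4
```

View pics/c4.png

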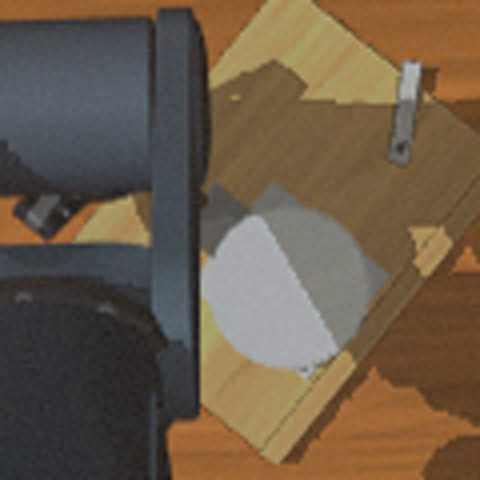

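>>> send_rows(commands=[{"delta_pos": [0,0,0.6],"yaw": 0},{"delta_pos": [0,0,1],"yaw": 0},{"delta_pos": [0,0,1.5],"yaw": 0},{"delta_pos": [0,0,1.5],"yaw": 0},{"delta_pos": [0,0,0],"yaw": 0}], grip=1, force=120)

```text
t: 12.08
tcp_pos: [0.6211, 0.1516, 0.0835]
tool_rot: [0.904, 0.426, 0.019, -0.008]
force: [-0.1, -1.2, -2.4]
finger_gap: 0.193
```

```bash
python3 tin.py 5
python3 - <<'E'
from h import *
i=manip.snapshot('scene'); j=cv2.imread('pics/t5.png')
o=cv2.hconcat([cv2.resize(i[200:380,260:440],(400,400)),cv2.resize(j[195:315,240:360],(400,400))]); cv2.imwrite('pics/c5.png',o)
E
```

```text
[0.6210692  0.15162585 0.08345829] [ 0.9044  0.4261  0.019  -0.0083] [-0.0720799  -1.21565899 -2.41545836] 12.075
```

View pics/c5.png

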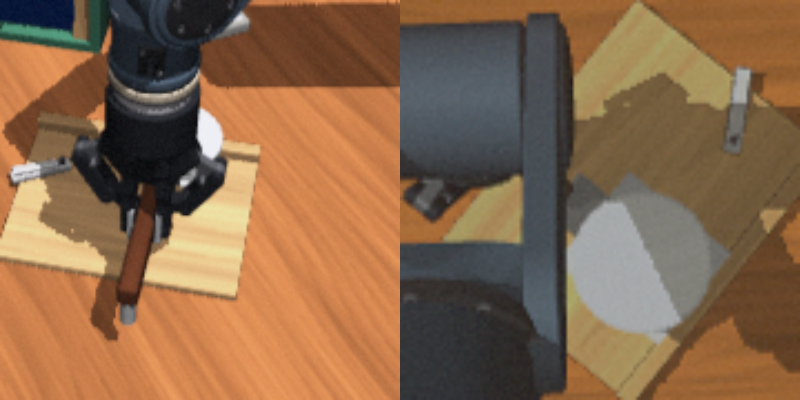

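>>> send_rows(commands=[{"delta_pos": [0,0,1.5],"yaw": 0},{"delta_pos": [0,0,2.5],"yaw": 0},{"delta_pos": [0,0,3],"yaw": 0},{"delta_pos": [0,0,3],"yaw": 0},{"delta_pos": [0,0,3],"yaw": 0},{"delta_pos": [0,0,3],"yaw": 0},{"delta_pos": [0,0,2],"yaw": 0},{"delta_pos": [0,-1,1],"yaw": 0},{"delta_pos": [0.3,-2,0],"yaw": 0},{"delta_pos": [0.3,-2.5,0],"yaw": 0}])

```text
t: 13.42
tcp_pos: [0.622, 0.0947, 0.2798]
tool_rot: [0.904, 0.428, 0.015, -0.01]
force: [0.2, 0.0, -1.6]
finger_gap: 0.187
```

>>> send_rows(commands=[{"delta_pos": [0.4,-3,0],"yaw": 0},{"delta_pos": [0.4,-3.5,0],"yaw": 0},{"delta_pos": [0.4,-3.5,0],"yaw": 0},{"delta_pos": [0.4,-3.5,0],"yaw": 0},{"delta_pos": [0.4,-3.5,0],"yaw": 0},{"delta_pos": [0.4,-3.5,0],"yaw": 0},{"delta_pos": [0.4,-3.5,0],"yaw": 0},{"delta_pos": [0.3,-3,0],"yaw": 0},{"delta_pos": [0,-2,0],"yaw": 0},{"delta_pos": [0,-1,0],"yaw": 0}])

```text
t: 14.68
tcp_pos: [0.6428, -0.2299, 0.2639]
tool_rot: [0.906, 0.422, 0.003, -0.018]
force: [-0.5, -1.0, -2.0]
finger_gap: 0.189
```

>>> send_rows(commands=[{"delta_pos": [1.2,-0.8,0.5],"yaw": 0.01},{"delta_pos": [1.1,-0.6,0],"yaw": 0},{"delta_pos": [0,0,0],"yaw": 0}])

```text
t: 15.05
tcp_pos: [0.665, -0.2439, 0.2673]
tool_rot: [0.904, 0.426, 0.002, -0.021]
force: [-1.0, 0.6, -3.1]
finger_gap: 0.189
```

Run:
```python
from h import *
s=manip.sense(); i=manip.snapshot('scene');j=manip.snapshot('top')
print(s['tcp_pos'],s['tool_rot'].round(4),s['force'],s['t'])
cv2.imwrite('pics/s6.png',i);cv2.imwrite('pics/t6.png',j)
o=cv2.hconcat([cv2.resize(i[60:260,140:340],(400,400)),cv2.resize(j[140:360,390:610],(400,400))]); cv2.imwrite('pics/c6.png',o)
```

```text
[ 0.66500857 -0.24389079  0.26731797] [ 0.9043  0.4264  0.0023 -0.0205] [-0.98438457  0.56552379 -3.14911509] 15.05
```

View pics/c6.png

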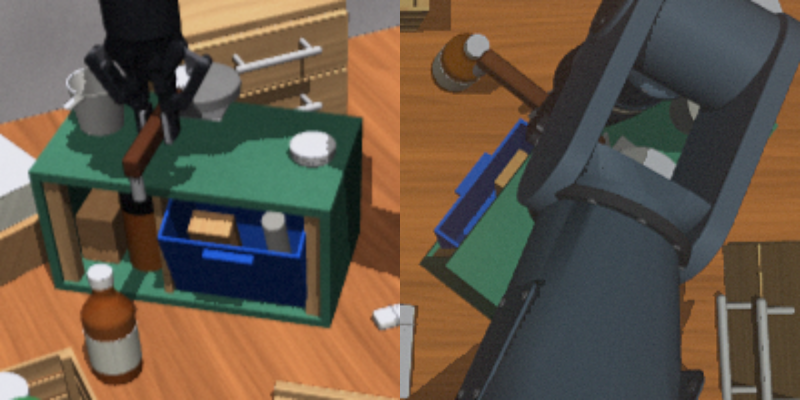

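>>> send_rows(commands=[{"delta_pos": [0,0,-1.5],"yaw": 0},{"delta_pos": [0,0,-1.5],"yaw": 0},{"delta_pos": [0,0,-1],"yaw": 0},{"delta_pos": [0,0,-0.5],"yaw": 0},{"delta_pos": [0,0,0],"yaw": 0}])

```text
t: 15.78
tcp_pos: [0.6626, -0.241, 0.2177]
tool_rot: [0.904, 0.427, 0.001, -0.023]
force: [-0.5, 0.4, -2.2]
finger_gap: 0.188
```

>>> send_rows(commands=[{"delta_pos": [0,0,-0.5],"yaw": 0},{"delta_pos": [0,0,0],"yaw": 0}])

```text
t: 16.02
tcp_pos: [0.6631, -0.2413, 0.213]
tool_rot: [0.904, 0.427, 0.001, -0.022]
force: [-0.5, 1.4, -1.5]
finger_gap: 0.189
```

>>> send_rows(commands=[{"delta_pos": [0.1,-0.2,-0.3],"yaw": 0},{"delta_pos": [0,0,0],"yaw": 0}])

```text
t: 16.27
tcp_pos: [0.6645, -0.2438, 0.2105]
tool_rot: [0.904, 0.427, 0.002, -0.022]
force: [-0.1, 0.3, -1.5]
finger_gap: 0.191
```

>>> send_rows(commands=[{"delta_pos": [0,0,-0.2],"yaw": 0},{"delta_pos": [0,0,0],"yaw": 0}])

```text
t: 16.52
tcp_pos: [0.6646, -0.2439, 0.2087]
tool_rot: [0.904, 0.427, 0.002, -0.021]
force: [0.2, -0.2, -2.1]
finger_gap: 0.186
```

>>> send_rows(commands=[{"delta_pos": [0,0,-0.25],"yaw": 0},{"delta_pos": [0,0,0],"yaw": 0}])

```text
t: 16.77
tcp_pos: [0.6646, -0.2438, 0.2061]
tool_rot: [0.904, 0.427, 0.002, -0.021]
force: [-0.1, -0.2, -2.3]
finger_gap: 0.19
```

>>> send_rows(commands=[{"delta_pos": [0,0,-0.2],"yaw": 0},{"delta_pos": [0,0,0],"yaw": 0}])

```text
t: 17.02
tcp_pos: [0.665, -0.244, 0.2048]
tool_rot: [0.904, 0.427, 0.002, -0.021]
force: [-0.8, 0.3, -0.6]
finger_gap: 0.192
```

>>> send_rows(commands=[{"delta_pos": [0,0,-0.2],"yaw": 0},{"delta_pos": [0,0,0],"yaw": 0}])

```text
t: 17.27
tcp_pos: [0.6652, -0.2439, 0.204]
tool_rot: [0.904, 0.427, 0.002, -0.02]
force: [-0.7, 0.6, 1.3]
finger_gap: 0.193
```

>>> send_rows(commands=[{"delta_pos": [0,0,0],"yaw": 0},{"delta_pos": [0,0,0.3],"yaw": 0},{"delta_pos": [0,0,0.4],"yaw": 0},{"delta_pos": [0,0,0.4],"yaw": 0},{"delta_pos": [0,0,0],"yaw": 0}], grip=1, force=20)

```text
t: 17.9
tcp_pos: [0.6649, -0.244, 0.2143]
tool_rot: [0.904, 0.427, 0.002, -0.021]
force: [-0.5, -0.3, -2.0]
finger_gap: 0.191
```

Run:
```python
from h import *
for k in range(4):
    manip.snapshot('top') if k else 0
    print(manip.sense()['force'].round(2),manip.sense()['ft_torque'].round(3))
```

```text
[-0.54 -0.25 -1.97] [ 0.106 -0.129  0.01 ]
[ 0.05  0.86 -2.09] [ 0.139 -0.152  0.026]
[-0.87  0.27 -2.35] [ 0.111 -0.097 -0.001]
[ 0.85  0.55 -2.33] [ 0.119 -0.151  0.013]
```

>>> send_rows(commands=[{"delta_pos": [0,0,0],"yaw": 0},{"delta_pos": [0,0,0],"yaw": 0},{"delta_pos": [0,0,1.5],"yaw": 0},{"delta_pos": [0,0,2.5],"yaw": 0},{"delta_pos": [0,1,1.5],"yaw": 0},{"delta_pos": [0,2,0.3],"yaw": 0},{"delta_pos": [-0.5,3,0.2],"yaw": 0},{"delta_pos": [-1,4,0.2],"yaw": 0},{"delta_pos": [-1.2,4,0.2],"yaw": 0},{"delta_pos": [-1.2,4,0.2],"yaw": 0}], grip=1, force=120)

```text
t: 19.3
tcp_pos: [0.6211, -0.0515, 0.281]
tool_rot: [0.904, 0.427, 0.001, -0.024]
force: [0.3, 0.4, -2.3]
finger_gap: 0.189
```

>>> send_rows(commands=[{"delta_pos": [-1.2,4,0],"yaw": 0},{"delta_pos": [-1.2,4,0],"yaw": 0},{"delta_pos": [-1.2,4,0],"yaw": 0},{"delta_pos": [-1.2,4,0],"yaw": 0},{"delta_pos": [-1.2,4,0],"yaw": 0},{"delta_pos": [-1.2,4,0],"yaw": 0},{"delta_pos": [-1,4,0],"yaw": 0},{"delta_pos": [-0.5,3,0],"yaw": 0},{"delta_pos": [0,1.5,0],"yaw": 0},{"delta_pos": [0,0,0],"yaw": 0}])

```text
t: 20.55
tcp_pos: [0.5086, 0.3034, 0.2766]
tool_rot: [0.899, 0.436, -0.006, -0.029]
force: [0.1, 0.5, -2.3]
finger_gap: 0.189
```

>>> send_rows(commands=[{"delta_pos": [0,0,-2],"yaw": 0},{"delta_pos": [0,0,-3],"yaw": 0},{"delta_pos": [0,0,-4],"yaw": 0},{"delta_pos": [0,0,-4],"yaw": 0},{"delta_pos": [0,0,-4],"yaw": 0},{"delta_pos": [0,0,-3],"yaw": 0},{"delta_pos": [0,0,-2],"yaw": 0},{"delta_pos": [0,0,-1],"yaw": 0},{"delta_pos": [0,0,0],"yaw": 0}])

```text
t: 21.68
tcp_pos: [0.5119, 0.2935, 0.0414]
tool_rot: [0.901, 0.432, -0.005, -0.026]
force: [0.4, 0.6, -2.5]
finger_gap: 0.188
```

>>> send_rows(commands=[{"delta_pos": [0,0,-0.7],"yaw": 0},{"delta_pos": [0,0,-0.3],"yaw": 0},{"delta_pos": [0,0,0],"yaw": 0},{"delta_pos": [0,0,-0.3],"yaw": 0},{"delta_pos": [0,0,-0.2],"yaw": 0},{"delta_pos": [0,0,0],"yaw": 0}])

```text
t: 22.42
tcp_pos: [0.5141, 0.2941, 0.0284]
tool_rot: [0.901, 0.432, -0.002, -0.025]
force: [-0.1, 0.1, -2.5]
finger_gap: 0.189
```

>>> send_rows(commands=[{"delta_pos": [0,0,-0.3],"yaw": 0},{"delta_pos": [0,0,-0.2],"yaw": 0},{"delta_pos": [0,0,0],"yaw": 0},{"delta_pos": [0,0,-0.15],"yaw": 0},{"delta_pos": [0,0,0],"yaw": 0}])

```text
t: 23.05
tcp_pos: [0.5145, 0.2945, 0.0236]
tool_rot: [0.901, 0.433, -0.001, -0.025]
force: [0.2, -0.3, 2.7]
finger_gap: 0.186
```

>>> send_rows(commands=[{"delta_pos": [0,0,-0.1],"yaw": 0},{"delta_pos": [0,0,0],"yaw": 0}], grip=1, force=20)

```text
t: 23.3
tcp_pos: [0.5145, 0.2945, 0.0235]
tool_rot: [0.901, 0.433, -0.001, -0.025]
force: [-0.5, -0.2, 3.4]
finger_gap: 0.189
```

>>> send_rows(commands=[{"delta_pos": [0,0,0],"yaw": 0},{"delta_pos": [0,0,0],"yaw": 0},{"delta_pos": [0,0,0],"yaw": 0}], grip=0.2)

```text
t: 23.68
tcp_pos: [0.5147, 0.2944, 0.0227]
tool_rot: [0.901, 0.433, -0.001, -0.025]
force: [0.2, -0.6, -0.0]
finger_gap: 0.398
```

Run:
```python
from h import *
s=manip.sense(); i=manip.snapshot('scene');w=manip.snapshot('wrist')
print(s['tcp_pos'],s['tool_rot'].round(4),s['force'].round(2),s['ft_torque'].round(3),s['t'])
cv2.imwrite('pics/s7.png',i);cv2.imwrite('pics/w7.png',w)
K,W=w2c('wrist',s); print('handle end px for x=-215:',[proj(K,W,[.5145+d*.626,.2945+d*.780,.051]).round(0) for d in (.085,)])
o=cv2.hconcat([cv2.resize(i[220:470,330:580],(400,400)),cv2.resize(w,(400,300))[:, :] if 0 else cv2.copyMakeBorder(cv2.resize(w,(400,300)),0,100,0,0,cv2.BORDER_CONSTANT)]); cv2.imwrite('pics/c7.png',o)
```

```text
[0.51468892 0.29439311 0.02273888] [ 9.013e-01  4.325e-01 -9.000e-04 -2.520e-02] [ 0.21 -0.63 -0.05] [-0.011 -0.046  0.007] 23.675
handle end px for x=-215: [array([312.,  80.])]
```

View pics/c7.png

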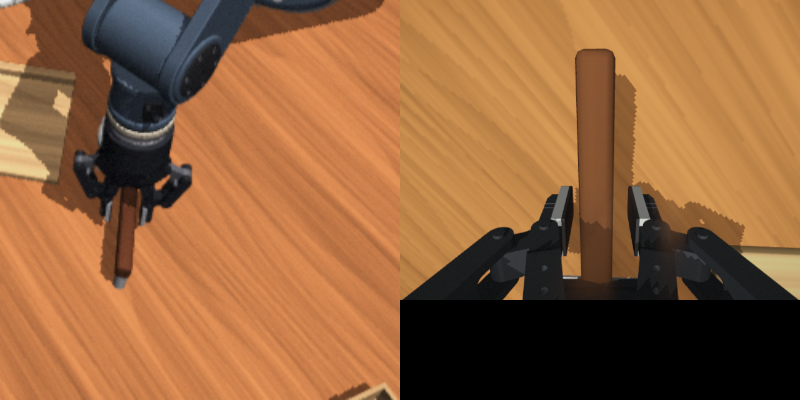

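>>> send_rows(commands=[{"delta_pos": [0.6,0.78,0.5],"yaw": 0},{"delta_pos": [1.25,1.56,0.1],"yaw": 0},{"delta_pos": [1.25,1.56,0],"yaw": 0},{"delta_pos": [1.25,1.56,0],"yaw": 0},{"delta_pos": [0.4,0.5,0],"yaw": 0},{"delta_pos": [0,0,0],"yaw": 0}])

```text
t: 24.52
tcp_pos: [0.5654, 0.3579, 0.0305]
tool_rot: [0.901, 0.433, 0.0, -0.025]
force: [0.5, 0.1, 0.2]
finger_gap: 0.404
```

>>> send_rows(commands=[{"delta_pos": [-0.25,-0.3,-0.3],"yaw": 0},{"delta_pos": [0,0,0],"yaw": 0},{"delta_pos": [0,0,0],"yaw": 0},{"delta_pos": [0,0,0],"yaw": 0},{"delta_pos": [0,0,0],"yaw": 0}], grip=1, force=120)

```text
t: 25.15
tcp_pos: [0.5633, 0.3546, 0.0289]
tool_rot: [0.902, 0.432, 0.002, -0.025]
force: [0.6, 2.0, 0.9]
finger_gap: 0.183
```

>>> send_rows(commands=[{"delta_pos": [0,0,0.5],"yaw": 0},{"delta_pos": [0,0,1],"yaw": 0},{"delta_pos": [0,0,1.5],"yaw": 0},{"delta_pos": [0,0,1.5],"yaw": 0},{"delta_pos": [0,0,0],"yaw": 0}])

```text
t: 25.78
tcp_pos: [0.5616, 0.3532, 0.0755]
tool_rot: [0.902, 0.432, 0.0, -0.025]
force: [-0.5, 0.5, -2.3]
finger_gap: 0.185
```

Run:
```python
from h import *
for k in range(3):
    s=manip.sense(); print(s['force'].round(2),s['ft_torque'].round(3)); j=manip.snapshot('top')
print(s['tcp_pos'],s['t']); cv2.imwrite('pics/t8.png',j)
# dip: triangulate the spatula handle's lit/blade? tin ellipse centre in top view
K,W=w2c('top'); h=cv2.cvtColor(j,cv2.COLOR_BGR2HSV); m=((h[...,1]<70)&(h[...,2]>70)).astype(np.uint8)*255
m[:, :200]=0; m[:,330:]=0; m[:250]=0; m[400:]=0
for c in cv2.findContours(m,0,2)[0]:
    if cv2.contourArea(c)>150: (u,r)=cv2.minEnclosingCircle(c); print(np.round(u,1),round(r,1),cv2.contourArea(c),[ray(K,W,u,z)[:2].round(3) for z in (.03,.06)])
cv2.imwrite('pics/c8.png',cv2.resize(j[200:400,180:380],(500,500)))
```

```text
[-0.51  0.5  -2.35] [ 0.226 -0.203  0.018]
[ 0.63  0.74 -2.1 ] [ 0.275 -0.282  0.058]
[ 1.11  0.04 -1.81] [ 0.238 -0.257  0.005]
[0.56057457 0.3527826  0.07397713] 25.875
[248.1 319.2] 28.9 1670.5 [array([0.434, 0.204]), array([0.436, 0.199])]
```

>>> send_rows(commands=[{"delta_pos": [0,0,1.5],"yaw": 0},{"delta_pos": [0,0,3],"yaw": 0},{"delta_pos": [0,0,3.5],"yaw": 0},{"delta_pos": [0,0,3.5],"yaw": 0},{"delta_pos": [0,0,3.5],"yaw": 0},{"delta_pos": [0,-1,3.5],"yaw": 0},{"delta_pos": [0.3,-2,2],"yaw": 0},{"delta_pos": [0.8,-3,1],"yaw": 0},{"delta_pos": [1,-4,0.3],"yaw": 0},{"delta_pos": [1.1,-4,0.2],"yaw": 0}])

```text
t: 27.18
tcp_pos: [0.5878, 0.2114, 0.3048]
tool_rot: [0.9, 0.435, -0.003, -0.026]
force: [-0.1, 0.3, -2.5]
finger_gap: 0.183
```

>>> send_rows(commands=[{"delta_pos": [1.1,-4,0.2],"yaw": 0},{"delta_pos": [1.1,-4,0.2],"yaw": 0},{"delta_pos": [1.1,-4,0.2],"yaw": 0},{"delta_pos": [1.1,-4,0.2],"yaw": 0},{"delta_pos": [1.1,-4,0.2],"yaw": 0},{"delta_pos": [1.1,-4,0.2],"yaw": 0},{"delta_pos": [1.1,-4,0.2],"yaw": 0},{"delta_pos": [1,-3,0.2],"yaw": 0},{"delta_pos": [0.8,-2,0],"yaw": 0},{"delta_pos": [0.3,-1,0],"yaw": 0}])

```text
t: 28.42
tcp_pos: [0.6836, -0.1398, 0.3255]
tool_rot: [0.901, 0.433, -0.003, -0.03]
force: [-0.8, 0.3, -2.4]
finger_gap: 0.184
```

>>> send_rows(commands=[{"delta_pos": [0.8,-1.5,-1],"yaw": -0.01},{"delta_pos": [0.9,-1.7,-2.5],"yaw": 0},{"delta_pos": [0.7,-1.5,-2.5],"yaw": 0},{"delta_pos": [0.2,-0.3,-1.5],"yaw": 0},{"delta_pos": [0,0,-0.7],"yaw": 0},{"delta_pos": [0,0,0],"yaw": 0}])

```text
t: 29.18
tcp_pos: [0.7093, -0.1896, 0.2336]
tool_rot: [0.903, 0.429, -0.005, -0.034]
force: [0.1, -0.3, -1.5]
finger_gap: 0.182
```

Run:
```python
from h import *
s=manip.sense(); i=manip.snapshot('scene');j=manip.snapshot('top')
print(s['tcp_pos'],s['tool_rot'].round(4),s['t'])
cv2.imwrite('pics/s9.png',i);cv2.imwrite('pics/t9.png',j)
K,W=w2c('scene')
h=cv2.cvtColor(i,cv2.COLOR_BGR2HSV); m=((h[...,1]<60)&(h[...,2]>60)).astype(np.uint8)*255
m[:60]=0;m[180:]=0;m[:,:200]=0;m[:,330:]=0
for c in cv2.findContours(m,0,2)[0]:
    if cv2.contourArea(c)>60: print(cv2.boundingRect(c),cv2.contourArea(c))
f=np.array([-.634,-.773])
for d in(.205,): print('expected tin px at z=.235',proj(K,W,np.r_[s['tcp_pos'][:2]+d*f,s['tcp_pos'][2]-.01]))
```

```text
[ 0.70930465 -0.18962456  0.23355401] [ 0.9026  0.4291 -0.0051 -0.034 ] 29.175
(271, 165, 12, 15) 132.5
(285, 125, 23, 19) 310.5
(221, 104, 43, 30) 763.5
(256, 79, 45, 18) 174.0
(313, 60, 17, 19) 240.5
expected tin px at z=.235 [239.03881071 114.85184521]
```

>>> send_rows(commands=[{"delta_pos": [0,0,-0.8],"yaw": 0},{"delta_pos": [0,0,-0.4],"yaw": 0},{"delta_pos": [0,0,0],"yaw": 0}])

```text
t: 29.65
tcp_pos: [0.7108, -0.1893, 0.2251]
tool_rot: [0.902, 0.43, -0.003, -0.031]
force: [-0.2, -0.4, -2.2]
finger_gap: 0.184
```

>>> send_rows(commands=[{"delta_pos": [0,0,-0.3],"yaw": 0},{"delta_pos": [0,0,-0.2],"yaw": 0},{"delta_pos": [0,0,0],"yaw": 0}])

```text
t: 30.02
tcp_pos: [0.7109, -0.1894, 0.2203]
tool_rot: [0.902, 0.43, -0.003, -0.031]
force: [-0.0, 0.4, -2.1]
finger_gap: 0.183
```

>>> send_rows(commands=[{"delta_pos": [0,0,-0.3],"yaw": 0},{"delta_pos": [0,0,0],"yaw": 0},{"delta_pos": [0,0,-0.2],"yaw": 0},{"delta_pos": [0,0,0],"yaw": 0}])

```text
t: 30.52
tcp_pos: [0.711, -0.1894, 0.2149]
tool_rot: [0.902, 0.43, -0.003, -0.031]
force: [-0.7, 0.3, -2.1]
finger_gap: 0.183
```

>>> send_rows(commands=[{"delta_pos": [0,0,-0.2],"yaw": 0},{"delta_pos": [0,0,0],"yaw": 0}])

```text
t: 30.78
tcp_pos: [0.711, -0.1894, 0.2128]
tool_rot: [0.902, 0.43, -0.003, -0.031]
force: [1.2, 0.8, -2.5]
finger_gap: 0.179
```

>>> send_rows(commands=[{"delta_pos": [0,0,-0.2],"yaw": 0},{"delta_pos": [0,0,0],"yaw": 0},{"delta_pos": [0,0,0],"yaw": 0}], grip=1, force=20)

```text
t: 31.15
tcp_pos: [0.7111, -0.1896, 0.2109]
tool_rot: [0.902, 0.43, -0.003, -0.031]
force: [0.2, -1.0, -1.3]
finger_gap: 0.18
```

```bash
cat > f.py <<'E'
from h import *
F=[];T=[]
for k in range(3):
    s=manip.sense(); F.append(s['force']);T.append(s['ft_torque']); manip.snapshot('top')
print(s['tcp_pos'].round(4),np.mean(F,0).round(2),np.mean(T,0).round(3),s['t'])
E
python3 f.py
```

```text
[ 0.7111 -0.1896  0.2109] [ 0.93 -0.34 -1.75] [ 0.174 -0.194 -0.033] 31.25
```

>>> send_rows(commands=[{"delta_pos": [0,0,0.5],"yaw": 0},{"delta_pos": [0,0,0.5],"yaw": 0},{"delta_pos": [0,0,0.5],"yaw": 0},{"delta_pos": [0,0,0],"yaw": 0}])

```text
t: 31.8
tcp_pos: [0.7114, -0.1896, 0.2275]
tool_rot: [0.902, 0.43, -0.002, -0.03]
force: [0.6, -0.8, -2.6]
finger_gap: 0.185
```

```bash
python3 f.py
```

```text
[ 0.711  -0.1895  0.2268] [ 0.42 -0.39 -2.46] [ 0.231 -0.239 -0.017] 31.9
```

>>> send_rows(commands=[{"delta_pos": [0,0,0],"yaw": 0},{"delta_pos": [0,0,1.5],"yaw": 0},{"delta_pos": [0,1,2.5],"yaw": 0},{"delta_pos": [-0.5,2,1],"yaw": 0},{"delta_pos": [-0.8,3,0.3],"yaw": 0},{"delta_pos": [-1.1,4,0.2],"yaw": 0},{"delta_pos": [-1.3,4.7,0.2],"yaw": 0},{"delta_pos": [-1.3,4.7,0.2],"yaw": 0},{"delta_pos": [-1.3,4.7,0],"yaw": 0},{"delta_pos": [-1.3,4.7,0],"yaw": 0}], grip=1, force=120)

```text
t: 33.2
tcp_pos: [0.6299, 0.1082, 0.291]
tool_rot: [0.903, 0.428, -0.0, -0.03]
force: [1.0, -0.3, -2.7]
finger_gap: 0.181
```

>>> send_rows(commands=[{"delta_pos": [-1.3,4.7,0],"yaw": 0},{"delta_pos": [-1.3,4.7,0],"yaw": 0},{"delta_pos": [-1.3,4.7,0],"yaw": 0},{"delta_pos": [-1.2,4.5,0],"yaw": 0},{"delta_pos": [-1,3.5,-1],"yaw": 0},{"delta_pos": [-0.8,2.5,-2.5],"yaw": 0},{"delta_pos": [-0.4,1.5,-4],"yaw": 0},{"delta_pos": [0,0.5,-4],"yaw": 0},{"delta_pos": [0,0,-4],"yaw": 0},{"delta_pos": [0,0,-3],"yaw": 0}])

```text
t: 34.45
tcp_pos: [0.5457, 0.3959, 0.1125]
tool_rot: [0.9, 0.435, 0.01, -0.029]
force: [0.3, 0.4, -2.2]
finger_gap: 0.181
```

>>> send_rows(commands=[{"delta_pos": [0,0,-3],"yaw": 0},{"delta_pos": [0,0,-2.2],"yaw": 0},{"delta_pos": [0,0,-1.2],"yaw": 0},{"delta_pos": [0,0,-0.6],"yaw": 0},{"delta_pos": [0,0,-0.3],"yaw": 0},{"delta_pos": [0,0,0],"yaw": 0}])

```text
t: 35.2
tcp_pos: [0.5432, 0.3984, 0.0386]
tool_rot: [0.899, 0.437, 0.011, -0.029]
force: [0.1, -0.4, -2.2]
finger_gap: 0.182
```

>>> send_rows(commands=[{"delta_pos": [0,0,-0.35],"yaw": 0},{"delta_pos": [0,0,-0.25],"yaw": 0},{"delta_pos": [0,0,-0.2],"yaw": 0},{"delta_pos": [0,0,-0.15],"yaw": 0},{"delta_pos": [0,0,0],"yaw": 0}])

```text
t: 35.83
tcp_pos: [0.5447, 0.3993, 0.0317]
tool_rot: [0.899, 0.437, 0.013, -0.029]
force: [0.6, 0.3, 1.4]
finger_gap: 0.18
```

>>> send_rows(commands=[{"delta_pos": [0,0,-0.2],"yaw": 0},{"delta_pos": [0,0,0],"yaw": 0}], force=20, grip=1)

```text
t: 36.08
tcp_pos: [0.5448, 0.3995, 0.0302]
tool_rot: [0.899, 0.437, 0.013, -0.029]
force: [0.1, 1.0, 2.4]
finger_gap: 0.186
```

>>> send_rows(commands=[{"delta_pos": [0,0,0],"yaw": 0},{"delta_pos": [0,0,0],"yaw": 0},{"delta_pos": [0.35,0.43,0.5],"yaw": 0},{"delta_pos": [0.35,0.43,0.6],"yaw": 0},{"delta_pos": [0,0,0.1],"yaw": 0},{"delta_pos": [0,0,0],"yaw": 0}], grip=0.2)

```text
t: 36.83
tcp_pos: [0.5524, 0.4082, 0.0423]
tool_rot: [0.899, 0.437, 0.013, -0.028]
force: [0.6, 0.1, -0.1]
finger_gap: 0.402
```

Run:
```python
from h import *
s=manip.sense(); w=manip.snapshot('wrist'); cv2.imwrite('pics/w9.png',w); print(s['tcp_pos'],s['tool_rot'].round(4),s['finger_gap'],s['t'])
K,W=w2c('wrist',s); h=cv2.cvtColor(w,cv2.COLOR_BGR2HSV)
C=np.linalg.inv(W)
m=((h[...,0]<12)&(h[...,2]<110)&(h[...,2]>35)&(h[...,1]>100)).astype(np.uint8)*255; m[:,:250]=0;m[:,390:]=0
for c in cv2.findContours(cv2.morphologyEx(m,cv2.MORPH_OPEN,np.ones((5,5))),0,2)[0]:
    if cv2.contourArea(c)>100: print(cv2.boundingRect(c),cv2.contourArea(c),ray(K,W,[cv2.boundingRect(c)[0]+cv2.boundingRect(c)[2]/2,cv2.boundingRect(c)[1]],.051))
print('TCP px',proj(K,W,s['tcp_pos']),proj(K,W,s['tcp_pos']+[0,0,.006]))
```

```text
[0.55244357 0.40820083 0.04233385] [ 0.8987  0.4374  0.0128 -0.0284] 0.4021152266455302 36.825
TCP px [318.74596301 314.02159823] [318.05674139 321.26620922]
```

>>> send_rows(commands=[{"delta_pos": [-0.05,-0.05,0.15],"yaw": 0},{"delta_pos": [0,0,0],"yaw": 0},{"delta_pos": [0,0,0],"yaw": 0},{"delta_pos": [0,0,0],"yaw": 0},{"delta_pos": [0,0,0],"yaw": 0}], grip=1, force=120)

```text
t: 37.5
tcp_pos: [0.5518, 0.4076, 0.0441]
tool_rot: [0.899, 0.437, 0.013, -0.029]
force: [1.0, 0.6, 0.5]
finger_gap: 0.143
```

>>> send_rows(commands=[{"delta_pos": [0,0,0.4],"yaw": 0},{"delta_pos": [0,0,0.8],"yaw": 0},{"delta_pos": [0,0,0.8],"yaw": 0},{"delta_pos": [0,0,0],"yaw": 0}])

```text
t: 38.0
tcp_pos: [0.5511, 0.407, 0.0646]
tool_rot: [0.899, 0.437, 0.012, -0.028]
force: [1.9, 1.2, -1.4]
finger_gap: 0.141
```

```bash
python3 f.py
```

```text
[0.551 0.407 0.064] [ 0.95  0.76 -0.98] [ 0.151 -0.186  0.019] 38.1
```

>>> send_rows(commands=[{"delta_pos": [0,0,-0.8],"yaw": 0},{"delta_pos": [0,0,-0.8],"yaw": 0},{"delta_pos": [0,0,-0.4],"yaw": 0},{"delta_pos": [0,0,-0.1],"yaw": 0}])

```text
t: 38.65
tcp_pos: [0.5515, 0.4073, 0.0439]
tool_rot: [0.899, 0.437, 0.012, -0.028]
force: [-1.7, -2.5, 10.6]
finger_gap: 0.142
```

>>> send_rows(commands=[{"delta_pos": [0,0,0],"yaw": 0},{"delta_pos": [0,0,0],"yaw": 0},{"delta_pos": [-0.35,-0.43,-0.4],"yaw": 0},{"delta_pos": [0,0,-0.3],"yaw": 0},{"delta_pos": [0,0,0],"yaw": 0}], grip=0.2)

```text
t: 39.28
tcp_pos: [0.5461, 0.4016, 0.0347]
tool_rot: [0.899, 0.438, 0.009, -0.028]
force: [-0.2, 0.0, -0.3]
finger_gap: 0.395
```

Run:
```python
from h import *
s=manip.sense(); w=manip.snapshot('wrist'); i=manip.snapshot('scene'); print(s['tcp_pos'],s['tool_rot'].round(4),s['finger_gap'],s['t'])
cv2.imwrite('pics/c10.png',cv2.hconcat([cv2.resize(w[60:400,140:500],(400,378)),cv2.resize(i[210:450,340:594],(400,378))]))
```

```text
[0.5460923  0.40163493 0.0346512 ] [ 0.8987  0.4375  0.0095 -0.0283] 0.3947093987024484 39.275
```

View pics/c10.png

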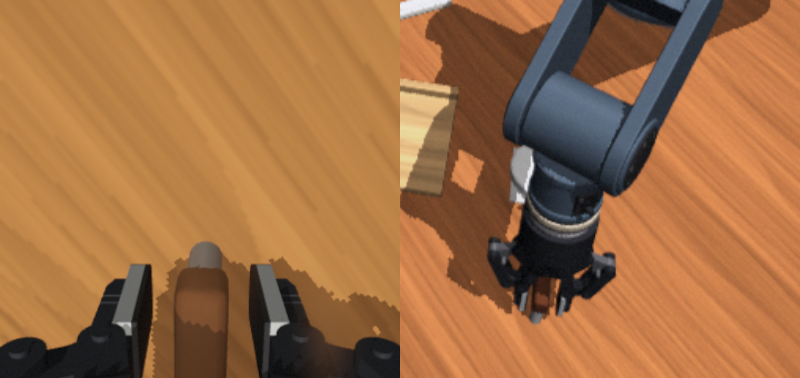

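>>> send_rows(commands=[{"delta_pos": [0.2,0.25,0.4],"yaw": 0},{"delta_pos": [0,0,0],"yaw": 0},{"delta_pos": [0,0,0],"yaw": 0},{"delta_pos": [0,0,0],"yaw": 0},{"delta_pos": [0,0,0],"yaw": 0}], grip=1, force=120)

```text
t: 40.0
tcp_pos: [0.5487, 0.4048, 0.0395]
tool_rot: [0.899, 0.438, 0.01, -0.028]
force: [-0.2, -0.9, -0.3]
finger_gap: 0.166
```

>>> send_rows(commands=[{"delta_pos": [0,0,0.4],"yaw": 0},{"delta_pos": [0,0,0.8],"yaw": 0},{"delta_pos": [0,0,0.8],"yaw": 0},{"delta_pos": [0,0,0],"yaw": 0}])

```text
t: 40.5
tcp_pos: [0.5491, 0.405, 0.0608]
tool_rot: [0.899, 0.437, 0.011, -0.028]
force: [-0.1, 0.0, -2.1]
finger_gap: 0.164
```

```bash
python3 f.py
```

```text
[0.5485 0.4047 0.06  ] [-0.27  0.07 -2.39] [ 0.223 -0.234  0.017] 40.6
```

>>> send_rows(commands=[{"delta_pos": [0,0,-0.4],"yaw": 0},{"delta_pos": [0,0,-0.4],"yaw": 0},{"delta_pos": [0,0,-0.3],"yaw": 0},{"delta_pos": [0,0,0],"yaw": 0}])

```text
t: 41.15
tcp_pos: [0.5476, 0.4042, 0.0467]
tool_rot: [0.899, 0.437, 0.009, -0.028]
force: [0.4, -0.2, -1.8]
finger_gap: 0.167
```

>>> send_rows(commands=[{"delta_pos": [0,0,0],"yaw": 0},{"delta_pos": [0,0,0],"yaw": 0}], grip=1, force=20)

```text
t: 41.4
tcp_pos: [0.5476, 0.4042, 0.0466]
tool_rot: [0.899, 0.437, 0.009, -0.028]
force: [0.9, -0.2, -1.7]
finger_gap: 0.166
```

```bash
python3 f.py
```

```text
[0.5476 0.4042 0.0467] [ 0.61 -0.15 -2.14] [ 0.147 -0.183 -0.005] 41.5
```

>>> send_rows(commands=[{"delta_pos": [0,0,0],"yaw": 0},{"delta_pos": [0,0,1.5],"yaw": 0},{"delta_pos": [0,0,3],"yaw": 0},{"delta_pos": [0,0,4],"yaw": 0},{"delta_pos": [0,0,4],"yaw": 0},{"delta_pos": [0,-1,4],"yaw": 0},{"delta_pos": [0.4,-2,4],"yaw": 0},{"delta_pos": [0.8,-3,3],"yaw": 0},{"delta_pos": [1.2,-4,2],"yaw": 0},{"delta_pos": [1.3,-4.5,0.5],"yaw": 0}], grip=1, force=120)

```text
t: 42.8
tcp_pos: [0.5825, 0.2589, 0.3246]
tool_rot: [0.897, 0.44, 0.014, -0.028]
force: [0.7, -0.5, -2.9]
finger_gap: 0.163
```

>>> send_rows(commands=[{"delta_pos": [1.3,-4.5,0.2],"yaw": 0},{"delta_pos": [1.3,-4.5,0.2],"yaw": 0},{"delta_pos": [1.3,-4.5,0.2],"yaw": 0},{"delta_pos": [1.3,-4.5,0.2],"yaw": 0},{"delta_pos": [1.3,-4.5,0.2],"yaw": 0},{"delta_pos": [1.3,-4.5,0.2],"yaw": 0},{"delta_pos": [1.3,-4.5,0],"yaw": 0},{"delta_pos": [1.2,-4,0],"yaw": 0},{"delta_pos": [0.9,-3,0],"yaw": 0},{"delta_pos": [0.5,-1.5,0],"yaw": 0}])

```text
t: 44.05
tcp_pos: [0.698, -0.1541, 0.35]
tool_rot: [0.898, 0.439, 0.02, -0.029]
force: [0.0, 0.6, -2.8]
finger_gap: 0.165
```

>>> send_rows(commands=[{"delta_pos": [0.8,-1.2,-2],"yaw": -0.013},{"delta_pos": [0.8,-1.2,-3],"yaw": -0.012},{"delta_pos": [0.2,-0.4,-2.5],"yaw": 0},{"delta_pos": [0,0,-1.5],"yaw": 0},{"delta_pos": [0,0,-0.5],"yaw": 0},{"delta_pos": [0,0,0],"yaw": 0}])

```text
t: 44.8
tcp_pos: [0.7154, -0.178, 0.2488]
tool_rot: [0.903, 0.428, 0.02, -0.032]
force: [0.5, -0.1, -2.8]
finger_gap: 0.166
```

```bash
cat > tp.py <<'E'
from h import *
s=manip.sense(); i=manip.snapshot('scene'); print(s['tcp_pos'].round(4),s['tool_rot'].round(4),s['t'],s['force'].round(1))
K,W=w2c('scene')
h=cv2.cvtColor(i,cv2.COLOR_BGR2HSV); m=((h[...,1]<60)&(h[...,2]>60)).astype(np.uint8)*255
m[:60]=0;m[180:]=0;m[:,:200]=0;m[:,330:]=0
for c in cv2.findContours(m,0,2)[0]:
    if cv2.contourArea(c)>100: print(cv2.boundingRect(c),cv2.contourArea(c))
for z in (.20,.235): print('crate ctr px at',z,proj(K,W,[.584,-.346,z]).round(1))
cv2.imwrite(f"pics/s_{s['t']:.1f}.png",i)
E
python3 tp.py
```

```text
[ 0.7154 -0.178   0.2488] [ 0.903   0.4281  0.02   -0.0315] 44.8 [ 0.5 -0.1 -2.8]
(271, 165, 12, 15) 132.5
(285, 125, 23, 19) 312.5
(221, 109, 42, 29) 641.0
(256, 79, 45, 18) 174.5
(313, 60, 17, 19) 240.5
crate ctr px at 0.2 [238.4 124.4]
crate ctr px at 0.235 [237.1 111.5]
```

>>> send_rows(commands=[{"delta_pos": [-0.1,-0.6,-0.8],"yaw": 0},{"delta_pos": [0,0,-0.5],"yaw": 0},{"delta_pos": [0,0,-0.3],"yaw": 0},{"delta_pos": [0,0,0],"yaw": 0}])

```text
t: 45.35
tcp_pos: [0.7155, -0.1848, 0.235]
tool_rot: [0.903, 0.428, 0.022, -0.029]
force: [-0.5, -0.1, -2.9]
finger_gap: 0.16
```

>>> send_rows(commands=[{"delta_pos": [0,0,-0.3],"yaw": 0},{"delta_pos": [0,0,0],"yaw": 0}])

```text
t: 45.6
tcp_pos: [0.7156, -0.185, 0.2322]
tool_rot: [0.903, 0.428, 0.022, -0.029]
force: [-1.0, -0.2, -3.0]
finger_gap: 0.165
```

>>> send_rows(commands=[{"delta_pos": [0,0,-0.3],"yaw": 0},{"delta_pos": [0,0,0],"yaw": 0},{"delta_pos": [0,0,-0.2],"yaw": 0},{"delta_pos": [0,0,0],"yaw": 0}])

```text
t: 46.1
tcp_pos: [0.7159, -0.1849, 0.2275]
tool_rot: [0.903, 0.428, 0.022, -0.029]
force: [-1.3, -0.1, -0.6]
finger_gap: 0.162
```

>>> send_rows(commands=[{"delta_pos": [0,0,-0.1],"yaw": 0},{"delta_pos": [0,0,0],"yaw": 0},{"delta_pos": [0,0,0],"yaw": 0}], grip=1, force=20)

```text
t: 46.48
tcp_pos: [0.716, -0.1849, 0.2268]
tool_rot: [0.903, 0.428, 0.022, -0.028]
force: [0.8, -0.0, -1.3]
finger_gap: 0.164
```

```bash
python3 f.py
```

```text
[ 0.716  -0.1849  0.2268] [ 0.25  0.28 -1.09] [ 0.111 -0.038 -0.038] 46.575
```

>>> send_rows(commands=[{"delta_pos": [0,0,0.5],"yaw": 0},{"delta_pos": [0,0,0.8],"yaw": 0},{"delta_pos": [0,0,0.8],"yaw": 0},{"delta_pos": [0,0,0.8],"yaw": 0},{"delta_pos": [0,0,0],"yaw": 0}])

```text
t: 47.25
tcp_pos: [0.7163, -0.1851, 0.2582]
tool_rot: [0.903, 0.428, 0.023, -0.028]
force: [0.5, -0.6, -1.6]
finger_gap: 0.167
```

```bash
python3 f.py; python3 tp.py|head -4
```

```text
[ 0.7157 -0.1848  0.257 ] [ 0.09 -0.41 -2.06] [ 0.233 -0.229 -0.017] 47.35
[ 0.7155 -0.1847  0.2566] [ 0.9029  0.4282  0.0219 -0.0293] 47.4 [-0.2 -0.2 -2.5]
(271, 165, 12, 15) 132.5
(285, 125, 23, 19) 314.0
(221, 105, 41, 29) 634.0
```

>>> send_rows(commands=[{"delta_pos": [0,0,-0.8],"yaw": 0},{"delta_pos": [0,0,-0.8],"yaw": 0},{"delta_pos": [0,0,0],"yaw": 0}], grip=0.72, force=20)

```text
t: 47.82
tcp_pos: [0.7147, -0.1844, 0.2375]
tool_rot: [0.903, 0.428, 0.021, -0.031]
force: [0.6, 0.1, -2.6]
finger_gap: 0.162
```

```bash
python3 f.py; python3 tp.py|sed -n 4p
```

```text
[ 0.7152 -0.1846  0.2386] [-0.05 -0.   -1.88] [ 0.195 -0.247 -0.009] 47.925
(222, 111, 40, 30) 635.5
```

>>> send_rows(commands=[{"delta_pos": [0,0,0],"yaw": 0},{"delta_pos": [0,0,0],"yaw": 0}], grip=0.69)

```text
t: 48.28
tcp_pos: [0.7159, -0.1849, 0.2401]
tool_rot: [0.903, 0.428, 0.022, -0.029]
force: [0.1, 0.1, -2.4]
finger_gap: 0.168
```

```bash
python3 f.py; python3 tp.py|sed -n 4p
```

```text
[ 0.7159 -0.1849  0.2401] [ 0.27  0.3  -2.14] [ 0.2   -0.227 -0.002] 48.375
(221, 111, 41, 29) 641.5
```

>>> send_rows(commands=[{"delta_pos": [0,0,0],"yaw": 0},{"delta_pos": [0,0,0],"yaw": 0}], grip=0.675)

```text
t: 48.72
tcp_pos: [0.7158, -0.1848, 0.24]
tool_rot: [0.903, 0.428, 0.022, -0.029]
force: [0.3, 0.1, -2.6]
finger_gap: 0.167
```

```bash
python3 f.py; python3 tp.py|sed -n 4p
```

```text
[ 0.7158 -0.1848  0.2399] [-0.02  0.14 -2.07] [ 0.249 -0.228 -0.005] 48.825
(221, 111, 41, 29) 631.0
```

>>> send_rows(commands=[{"delta_pos": [0,0,0],"yaw": 0},{"delta_pos": [0,0,0],"yaw": 0}], grip=0.665)

```text
t: 49.18
tcp_pos: [0.7158, -0.1848, 0.2399]
tool_rot: [0.903, 0.428, 0.022, -0.029]
force: [0.6, -0.2, -1.6]
finger_gap: 0.168
```

```bash
python3 f.py; python3 tp.py|sed -n 4p
```

```text
[ 0.7158 -0.1848  0.2399] [-0.    0.23 -1.9 ] [ 0.213 -0.224  0.003] 49.275
(222, 111, 40, 29) 631.0
```

>>> send_rows(commands=[{"delta_pos": [0,0,0],"yaw": 0},{"delta_pos": [0,0,0],"yaw": 0}], grip=0.652)

```text
t: 49.62
tcp_pos: [0.7158, -0.1848, 0.24]
tool_rot: [0.903, 0.428, 0.022, -0.029]
force: [0.2, -0.1, -3.0]
finger_gap: 0.177
```

```bash
python3 tp.py|sed -n '1p;4p'
```

```text
[ 0.7158 -0.1848  0.24  ] [ 0.9029  0.4283  0.0221 -0.029 ] 49.625 [ 0.2 -0.1 -3. ]
(221, 111, 41, 29) 630.5
```

>>> send_rows(commands=[{"delta_pos": [0,0,0],"yaw": 0},{"delta_pos": [0,0,0],"yaw": 0}], grip=0.642)

```text
t: 49.92
tcp_pos: [0.7158, -0.1849, 0.24]
tool_rot: [0.903, 0.428, 0.022, -0.029]
force: [-0.4, 0.3, -1.1]
finger_gap: 0.184
```

```bash
python3 tp.py|sed -n '1p;4p'
```

```text
[ 0.7158 -0.1849  0.24  ] [ 0.9029  0.4283  0.0221 -0.029 ] 49.925 [-0.4  0.3 -1.1]
(221, 111, 41, 29) 624.5
```

>>> send_rows(commands=[{"delta_pos": [0,0,0],"yaw": 0},{"delta_pos": [0,0,0],"yaw": 0}], grip=0.635)

```text
t: 50.22
tcp_pos: [0.7158, -0.1848, 0.24]
tool_rot: [0.903, 0.428, 0.022, -0.029]
force: [0.2, 0.7, -2.5]
finger_gap: 0.184
```

```bash
python3 tp.py|sed -n '1p;4p'
```

```text
[ 0.7158 -0.1848  0.24  ] [ 0.9029  0.4283  0.0221 -0.029 ] 50.225 [ 0.2  0.7 -2.5]
(221, 111, 41, 29) 627.0
```

>>> send_rows(commands=[{"delta_pos": [0,0,0],"yaw": 0},{"delta_pos": [0,0,0],"yaw": 0}], grip=0.628)

```text
t: 50.52
tcp_pos: [0.7158, -0.1848, 0.24]
tool_rot: [0.903, 0.428, 0.022, -0.029]
force: [-0.4, -0.1, -1.9]
finger_gap: 0.186
```

```bash
python3 f.py; python3 tp.py|sed -n '4p'
```

```text
[ 0.7158 -0.1848  0.2399] [-0.09  0.12 -2.12] [ 0.204 -0.199  0.001] 50.625
(221, 111, 41, 29) 624.5
```

>>> send_rows(commands=[{"delta_pos": [0,0,0],"yaw": 0},{"delta_pos": [0,0,0],"yaw": 0}], grip=0.62)

```text
t: 50.98
tcp_pos: [0.7158, -0.1848, 0.2399]
tool_rot: [0.903, 0.428, 0.022, -0.029]
force: [-1.2, -0.8, -2.6]
finger_gap: 0.196
```

```bash
python3 tp.py|sed -n '1p;4p'
```

```text
[ 0.7158 -0.1848  0.2399] [ 0.9029  0.4283  0.0221 -0.029 ] 50.975 [-1.2 -0.8 -2.6]
(221, 111, 41, 29) 628.5
```

>>> send_rows(commands=[{"delta_pos": [0,0,0],"yaw": 0},{"delta_pos": [0,0,0],"yaw": 0}], grip=0.613)

```text
t: 51.28
tcp_pos: [0.7158, -0.1849, 0.24]
tool_rot: [0.903, 0.428, 0.022, -0.029]
force: [-0.3, 0.3, -2.3]
finger_gap: 0.196
```

```bash
python3 tp.py|sed -n '1p;4p'
```

```text
[ 0.7158 -0.1849  0.24  ] [ 0.9029  0.4283  0.0221 -0.0289] 51.275 [-0.3  0.3 -2.3]
(221, 113, 41, 29) 591.5
```

>>> send_rows(commands=[{"delta_pos": [0,0,0],"yaw": 0},{"delta_pos": [0,0,0.5],"yaw": 0},{"delta_pos": [0,0,0.5],"yaw": 0},{"delta_pos": [0,0,0.5],"yaw": 0}])

```text
t: 51.82
tcp_pos: [0.7157, -0.1849, 0.2557]
tool_rot: [0.903, 0.428, 0.022, -0.029]
force: [-0.6, 0.1, -2.6]
finger_gap: 0.197
```

```bash
python3 f.py; python3 tp.py|sed -n '4p'
```

```text
[ 0.7161 -0.185   0.2565] [-0.08 -0.12 -1.98] [ 0.191 -0.192  0.015] 51.925
(232, 114, 30, 26) 499.5
```

>>> send_rows(commands=[{"delta_pos": [-0.1,-0.12,0.7],"yaw": 0},{"delta_pos": [-0.1,-0.12,0.7],"yaw": 0},{"delta_pos": [-0.15,-0.2,0.7],"yaw": 0},{"delta_pos": [-0.15,-0.2,0.7],"yaw": 0}], grip=0.608)

```text
t: 52.52
tcp_pos: [0.7099, -0.1916, 0.2845]
tool_rot: [0.903, 0.428, 0.021, -0.029]
force: [-0.4, 0.6, -1.8]
finger_gap: 0.198
```

```bash
python3 f.py; python3 tp.py|sed -n '4p'
```

```text
[ 0.7104 -0.192   0.2855] [ 0.02  0.01 -1.12] [ 0.153 -0.172 -0.005] 52.625
(230, 114, 32, 23) 391.0
```

>>> send_rows(commands=[{"delta_pos": [-0.15,-0.2,0.8],"yaw": 0},{"delta_pos": [-0.1,-0.15,0.8],"yaw": 0},{"delta_pos": [0,0,0.5],"yaw": 0},{"delta_pos": [0.5,0.6,0],"yaw": 0},{"delta_pos": [0.6,0.75,0],"yaw": 0},{"delta_pos": [0.6,0.75,0],"yaw": 0},{"delta_pos": [0.6,0.75,0],"yaw": 0}])

```text
t: 53.6
tcp_pos: [0.7315, -0.1644, 0.3056]
tool_rot: [0.903, 0.428, 0.021, -0.03]
force: [-0.0, -0.4, -1.1]
finger_gap: 0.198
```

```bash
python3 f.py; python3 tp.py|sed -n '4p'
```

```text
[ 0.7318 -0.1636  0.3056] [ 0.25  0.46 -1.71] [ 0.159 -0.161 -0.011] 53.7
(229, 124, 29, 21) 356.5
```

Run:
```python
from h import *
import glob
K,W=w2c('scene'); a=np.array([.584,-.346,.19])
print(proj(K,W,a),proj(K,W,a+[.0228,.0278,0]),proj(K,W,a+[0,0,-.01]))
fs=['pics/s_52.7.png' if glob.glob('pics/s_52.7.png') else 'pics/s_52.6.png',sorted(glob.glob('pics/s_53*'))[-1]]; print(fs)
o=cv2.hconcat([cv2.resize(cv2.imread(f)[60:210,160:310],(400,400),interpolation=cv2.INTER_CUBIC) for f in fs]); cv2.imwrite('pics/c11.png',o)
```

```text
[238.74630377 127.97007908] [234.29238956 136.18677566] [239.09653653 131.52685394]
['pics/s_52.7.png', 'pics/s_53.8.png']
```

View pics/c11.png

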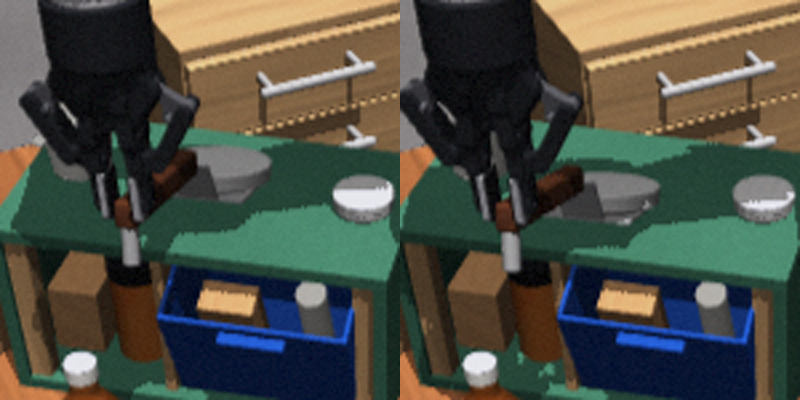

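>>> send_rows(commands=[{"delta_pos": [-0.45,-0.55,0.8],"yaw": 0},{"delta_pos": [-0.48,-0.58,0.8],"yaw": 0},{"delta_pos": [-0.48,-0.58,0.8],"yaw": 0},{"delta_pos": [-0.48,-0.58,0.8],"yaw": 0},{"delta_pos": [-0.48,-0.58,0.7],"yaw": 0},{"delta_pos": [-0.48,-0.58,0.6],"yaw": 0},{"delta_pos": [0,0,0],"yaw": 0},{"delta_pos": [0,0,0],"yaw": 0}], grip=0.606)

```text
t: 54.8
tcp_pos: [0.6995, -0.2042, 0.3552]
tool_rot: [0.904, 0.427, 0.021, -0.029]
force: [0.6, -0.0, -3.1]
finger_gap: 0.2
```

```bash
cat > q.py <<'E'
from h import *
s=manip.sense(); i=manip.snapshot('scene'); K,W=w2c('scene')
F=s['force'].round(1);T=s['ft_torque'].round(2); print(s['tcp_pos'].round(4),F,T,s['finger_gap'],s['t'])
cv2.imwrite(f"pics/s_{s['t']:.1f}.png",i)
g=cv2.cvtColor(i,cv2.COLOR_BGR2HSV); m=((g[...,1]<50)&(g[...,2]>60)).astype(np.uint8)*255
m[:95]=0;m[175:]=0;m[:,:205]=0;m[:,283:]=0
for c in cv2.findContours(m,0,2)[0]:
    if cv2.contourArea(c)>60:
        b=cv2.boundingRect(c); e=c[c[...,0].argmax(),0] if 0 else c[:,0][c[:,0,0].argmax()]; print('bbox',b,cv2.contourArea(c),'right extreme',e,'->',ray(K,W,e,.19)[:2].round(3))
# right extreme of a tin at crate centre
print('want right px',max((proj(K,W,[.584+.047*np.cos(t),-.346+.047*np.sin(t),.19]).round(1).tolist() for t in np.linspace(0,6.28,60))))
E
python3 q.py
```

```text
[ 0.6995 -0.2042  0.3552] [ 0.6 -0.  -3.1] [ 0.22 -0.21  0.01] 0.19996530632360865 54.8
bbox (271, 165, 12, 10) 84.5 right extreme [282 173] -> [ 0.568 -0.139]
bbox (216, 107, 45, 20) 390.0 right extreme [260 121] -> [ 0.526 -0.351]
want right px [258.3, 128.1]
```

>>> send_rows(commands=[{"delta_pos": [0,0,0],"yaw": 0},{"delta_pos": [0,0,0],"yaw": 0}], grip=0.6)

```text
t: 55.1
tcp_pos: [0.6996, -0.2036, 0.3545]
tool_rot: [0.903, 0.427, 0.021, -0.03]
force: [-0.1, 0.7, -0.5]
finger_gap: 0.201
```

```bash
python3 q.py | sed -n '1p;3p'
```

```text
[ 0.6996 -0.2036  0.3545] [-0.1  0.7 -0.5] [ 0.11 -0.18 -0.04] 0.20087933963181603 55.1
bbox (221, 112, 40, 20) 409.0 right extreme [260 128] -> [ 0.539 -0.323]
```

>>> send_rows(commands=[{"delta_pos": [0,0,0],"yaw": 0},{"delta_pos": [0,0,0],"yaw": 0}], grip=0.596)

```text
t: 55.4
tcp_pos: [0.6997, -0.2034, 0.3544]
tool_rot: [0.903, 0.428, 0.021, -0.03]
force: [0.0, -0.3, -2.3]
finger_gap: 0.2
```

```bash
python3 q.py | sed -n '1p;3p'
```

```text
[ 0.6997 -0.2034  0.3544] [ 0.  -0.3 -2.3] [ 0.07 -0.11 -0.07] 0.20001208606698248 55.4
bbox (215, 112, 46, 20) 410.5 right extreme [260 128] -> [ 0.539 -0.323]
```

>>> send_rows(commands=[{"delta_pos": [0.5,0.6,0],"yaw": 0},{"delta_pos": [0.7,0.85,0],"yaw": 0},{"delta_pos": [0.7,0.85,0],"yaw": 0},{"delta_pos": [0.7,0.85,0],"yaw": 0}])

```text
t: 55.95
tcp_pos: [0.7274, -0.1699, 0.3546]
tool_rot: [0.903, 0.427, 0.021, -0.03]
force: [0.0, -0.1, -0.3]
finger_gap: 0.202
```

```bash
python3 q.py | sed -n '1p;3p'
```

```text
[ 0.7274 -0.1699  0.3546] [ 0.  -0.1 -0.3] [ 0.05 -0.1  -0.05] 0.20231835041409713 55.95
bbox (208, 121, 53, 22) 732.0 right extreme [260 129] -> [ 0.54  -0.319]
```

>>> send_rows(commands=[{"delta_pos": [0.7,0.85,0],"yaw": 0},{"delta_pos": [0.7,0.85,0],"yaw": 0},{"delta_pos": [0.7,0.85,0],"yaw": 0},{"delta_pos": [0.7,0.85,0],"yaw": 0},{"delta_pos": [0.7,0.85,0],"yaw": 0},{"delta_pos": [0.6,0.75,0],"yaw": 0},{"delta_pos": [0,0,0],"yaw": 0}])

```text
t: 56.88
tcp_pos: [0.7727, -0.1139, 0.3544]
tool_rot: [0.903, 0.429, 0.022, -0.03]
force: [0.2, -0.2, -1.3]
finger_gap: 0.204
```

```bash
python3 q.py | sed -n '1p;3,5p'
```

```text
[ 0.7727 -0.1139  0.3544] [ 0.2 -0.2 -1.3] [-0.04 -0.07 -0.07] 0.20392949942739316 56.875
bbox (205, 141, 40, 21) 275.0 right extreme [244 160] -> [ 0.623 -0.221]
bbox (220, 120, 41, 28) 836.0 right extreme [260 133] -> [ 0.547 -0.303]
want right px [258.3, 128.1]
```

>>> send_rows(commands=[{"delta_pos": [0,0,0],"yaw": 0},{"delta_pos": [0,0,0],"yaw": 0},{"delta_pos": [0.3,0.4,1],"yaw": 0},{"delta_pos": [0.5,0.7,2.5],"yaw": 0},{"delta_pos": [0,2,3],"yaw": 0},{"delta_pos": [-0.5,4,2],"yaw": 0},{"delta_pos": [-1,5,0],"yaw": 0},{"delta_pos": [-1.3,5.5,0],"yaw": 0}], grip=1, force=120)

```text
t: 57.92
tcp_pos: [0.753, 0.0587, 0.4454]
tool_rot: [0.905, 0.423, 0.024, -0.028]
force: [0.4, 0.2, -0.3]
finger_gap: 0.166
```

```bash
python3 q.py
```

```text
[0.753  0.0587 0.4454] [ 0.4  0.2 -0.3] [ 0.11 -0.07  0.03] 0.1662067089528095 57.925
bbox (216, 148, 12, 22) 198.5 right extreme [227 163] -> [ 0.661 -0.227]
bbox (220, 122, 11, 23) 116.5 right extreme [230 143] -> [ 0.626 -0.297]
bbox (230, 120, 53, 55) 865.5 right extreme [282 174] -> [ 0.57  -0.136]
bbox (208, 119, 8, 25) 87.0 right extreme [215 143] -> [ 0.657 -0.312]
want right px [258.3, 128.1]
```

>>> send_rows(commands=[{"delta_pos": [-2.5,4.3,0],"yaw": 0},{"delta_pos": [-2.5,4.3,-1],"yaw": 0},{"delta_pos": [-2.5,4.3,-1.5],"yaw": 0},{"delta_pos": [-2.5,4.3,-1.5],"yaw": 0},{"delta_pos": [-2.5,4.3,-1.5],"yaw": 0},{"delta_pos": [-2.5,4.3,-1.5],"yaw": 0},{"delta_pos": [-2.5,4.3,-2],"yaw": 0},{"delta_pos": [-2.3,4,-3],"yaw": 0},{"delta_pos": [0,0,-5],"yaw": 0},{"delta_pos": [0,0,-4.5],"yaw": 0}])

```text
t: 59.22
tcp_pos: [0.5504, 0.4256, 0.245]
tool_rot: [0.901, 0.43, 0.042, -0.03]
force: [0.1, 0.1, -1.3]
finger_gap: 0.164
```

>>> send_rows(commands=[{"delta_pos": [0,0,-2],"yaw": 0},{"delta_pos": [0,0,-1.5],"yaw": 0},{"delta_pos": [0.2,0.25,-1.5],"yaw": 0},{"delta_pos": [0.2,0.25,-1.5],"yaw": 0},{"delta_pos": [0.2,0.25,-1.5],"yaw": 0},{"delta_pos": [0.2,0.25,-1.5],"yaw": 0},{"delta_pos": [0.2,0.25,-1.5],"yaw": 0},{"delta_pos": [0.2,0.25,-1],"yaw": 0}], grip=1, force=20)

```text
t: 60.22
tcp_pos: [0.5737, 0.4502, 0.1314]
tool_rot: [0.901, 0.429, 0.057, -0.033]
force: [1.4, -0.9, 2.2]
finger_gap: 0.166
```

```bash
python3 f.py
python3 - <<'E'
from h import *
s=manip.sense(); j=manip.snapshot('top'); i=manip.snapshot('scene'); cv2.imwrite('pics/t12.png',j);cv2.imwrite('pics/s12.png',i)
K,W=w2c('top'); h=cv2.cvtColor(j,cv2.COLOR_BGR2HSV); m=((h[...,1]<60)&(h[...,2]>110)).astype(np.uint8)*255
for n,(x0,y0,x1,y1),z in(('tin',(470,200,545,300),.2),('small',(450,285,490,320),.198),('blade',(180,230,340,400),.01)):
    mm=np.zeros_like(m);mm[y0:y1,x0:x1]=m[y0:y1,x0:x1]
    for c in cv2.findContours(mm,0,2)[0]:
        if cv2.contourArea(c)>150:
            u,r=cv2.minEnclosingCircle(c); print(n,np.round(u,1),round(r,1),cv2.contourArea(c),ray(K,W,u,z).round(3))
print(s['tool_rot'].round(3))
E
```

```text
[0.5733 0.4495 0.1302] [1.98 0.43 2.38] [-0.318 -0.081  0.185] 60.325
tin [497.6 240.7] 24.3 1717.0 [ 0.595 -0.321  0.2  ]
small [469.4 301.1] 14.2 576.0 [ 0.476 -0.26   0.198]
blade [204.5 310. ] 24.7 1103.0 [0.455 0.31  0.01 ]
[ 0.901  0.429  0.056 -0.032]
```

>>> send_rows(commands=[{"delta_pos": [0.1,0.12,-1.5],"yaw": 0},{"delta_pos": [0.1,0.12,-1.5],"yaw": 0},{"delta_pos": [0.1,0.1,-1.5],"yaw": 0},{"delta_pos": [0,0,-1.5],"yaw": 0},{"delta_pos": [0,0,-1.5],"yaw": 0},{"delta_pos": [0,0,-0.8],"yaw": 0},{"delta_pos": [0,0,-0.4],"yaw": 0},{"delta_pos": [0,0,-0.3],"yaw": 0},{"delta_pos": [0,0,0],"yaw": 0}])

```text
t: 61.6
tcp_pos: [0.5741, 0.451, 0.0401]
tool_rot: [0.901, 0.429, 0.053, -0.033]
force: [1.0, -1.3, 1.0]
finger_gap: 0.165
```

```bash
python3 f.py
```

```text
[0.5741 0.4511 0.0396] [ 0.46 -0.46  1.88] [-0.495  0.203  0.108] 61.7
```

>>> send_rows(commands=[{"delta_pos": [0,0,-0.3],"yaw": 0},{"delta_pos": [0,0,-0.2],"yaw": 0}])

```text
t: 62.0
tcp_pos: [0.5744, 0.4511, 0.0391]
tool_rot: [0.901, 0.429, 0.054, -0.033]
force: [-2.6, -2.4, 11.2]
finger_gap: 0.164
```

>>> send_rows(commands=[{"delta_pos": [0,0,0],"yaw": 0},{"delta_pos": [0,0,0],"yaw": 0},{"delta_pos": [0,0,0],"yaw": 0}], grip=0.1)

```text
t: 62.38
tcp_pos: [0.5739, 0.4512, 0.0377]
tool_rot: [0.901, 0.428, 0.053, -0.033]
force: [0.2, -0.3, -0.3]
finger_gap: 0.45
```

>>> send_rows(commands=[{"delta_pos": [0,0,0.5],"yaw": 0},{"delta_pos": [0,0,1.5],"yaw": 0},{"delta_pos": [0,0,4],"yaw": 0},{"delta_pos": [1,1,5],"yaw": 0},{"delta_pos": [1,1,5],"yaw": 0},{"delta_pos": [2,2,3],"yaw": 0},{"delta_pos": [0,0,0],"yaw": 0}])

```text
t: 63.25
tcp_pos: [0.6132, 0.4913, 0.2383]
tool_rot: [0.902, 0.428, 0.054, -0.033]
force: [0.5, 0.4, -0.8]
finger_gap: 0.451
```

Run:
```python
from h import *
s=manip.sense(); j=manip.snapshot('top'); i=manip.snapshot('scene'); cv2.imwrite('pics/t13.png',j);cv2.imwrite('pics/s13.png',i)
print(s['tcp_pos'],s['finger_gap'],s['t'],s['force'].round(1))
K,W=w2c('top'); h=cv2.cvtColor(j,cv2.COLOR_BGR2HSV); m=((h[...,1]<60)&(h[...,2]>110)).astype(np.uint8)*255
def rep(n,roi,z):
    x0,y0,x1,y1=roi; mm=np.zeros_like(m);mm[y0:y1,x0:x1]=m[y0:y1,x0:x1]
    for c in cv2.findContours(mm,0,2)[0]:
        if cv2.contourArea(c)>60:
            P=np.array([ray(K,W,p,z)[:2]*1000 for p in c[:,0]],np.float32); r=cv2.minAreaRect(P); print(n,np.round(r[0],1),np.round(r[1],1),round(r[2],1),cv2.contourArea(c))
rep('tin',(470,200,545,290),.2);rep('small',(450,285,490,320),.198);rep('cup',(535,165,590,222),.24);rep('case',(375,300,405,365),.016);rep('clip',(330,205,350,245),.024);rep('blade',(140,200,300,360),.002)
```

```text
[0.61324518 0.49131641 0.2383231 ] 0.45063939599855596 63.25 [ 0.5  0.4 -0.8]
tin [ 595.3 -320.2] [95.1 93.7] 43.1 1716.5
small [ 476.7 -260.9] [53.9 53.9] 43.3 571.5
cup [ 688.3 -438.1] [90.6 66.5] 14.1 972.0
cup [ 731.1 -430.2] [66.3 13.8] 89.2 125.0
case [ 396.2 -127.7] [ 25.3 118.4] 84.6 490.5
clip [645.1 -14.9] [11.1 60.4] 81.4 81.0
blade [433.9 281.7] [90.2 80.3] 50.1 1220.0
```

```bash
python3 -c "
from station import manip
print(manip.sign_off())"
```

```text
the job is handed in; nothing more can be done
None
```

The balm tin is on top of the crate between the cup and the small tin. The spatula is back on the table, lying on its blade and foot, and I handed the job in at about 63 s of the 72 s allowed.

**How it went:** The blade wedged under the tin against the ledge, and I carried the tin over level. The tool can't tilt, so I dipped the blade by letting the handle pivot in a loosened grip. That took two regrips with the spatula and tin set down on the table in between. The first attempt to draw the blade out, at roughly 20° by my estimate, dragged the tin back about 36 mm with the blade. I pushed it forward again, dipped the blade to about 30°, and it came out while the tin stayed on the crate.

**Last checks, from the top camera:**
- **Tin:** it lies flat, measuring 95 × 94 mm at the right height. It is about 26 mm off the middle towards the crate's front edge and 7 mm off sideways, with its near edge about 27 mm from that edge.
- **Bystanders:** the small tin, cup, thermometer case and clipper are within 1 mm of where they started. I didn't measure the bottle again at the end.
- **Spatula:** its blade measures 90 × 80 mm at table height, so it is flat. I took the foot to be down from an 11 N rise in force just before letting go. Its new spot is about 0.2 m from where it started.
- **Robot:** the gripper is clear and touching nothing.

I viewed no picture after the blade came out, so these checks rest on the measurements alone.

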